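Tip a bath bomb from its dish into the wash bowl

ROBOT

A 6-joint arm with a two-finger parallel gripper is mounted at the origin on the work surface. World frame = base frame: x ahead of the robot, y to its left, z up, the work surface at z = 0. Lengths are in m, angles in degrees, forces in N, time in s.
With the tool pointing down it reaches from about 0.35 to 0.875 m from the base axis. Payload 4.2 kg.
Tool frame: the origin (TCP) lies at the very end of the fingers, on their centre line; the grasp point (between the pads) lies 19 mm behind it (tcp_to_grasp is the z of the grasp point in the tool frame, in m); z points along the fingers, y is the direction in which the jaws open and shut (so a half turn about z gives the same grasp; the last joint's range is limited). The gripper opens to 87 mm and grips with 3 to 60 N. Pads are 19 mm wide; open, the fingers measure 117 mm over their backs; the gripper's body (75 mm by 190 mm) begins 51 mm behind the grasp point.
Start: joints at [-48.667, 22.042, 0.453, 0, -68.411, -14.817], TCP at [0.279, -0.559, 0.186] pointing down, gripper open.
Joint ranges: [-179.83, 179.83], [-69.29, 118.12], [-61.27, 80.66], [-181.25, 117.63], [-171.15, -9.14], [-177.46, 177.46]. Speed limits (degrees/s): [159.86, 159.86, 180, 180, 180, 180].

INTERFACE

Orientations are given as a 3x3 rotation matrix whose columns are the frame's x, y, z axes.
In Python, from station import sense, capture, camera_params, finish_job, tcp_to_grasp gives the robot as it stands.
- The arm moves only by the shell command python3 -m inch 'ROWS'. ROWS is JSON, a list of rows, each an object of numbers: "jaw": the closure in counts, from 0 (fully open) to 255 (shut); "x", "y", "z": the shift along the world's x, y, z normalised to -1 to 1, where 1 is 0.06 m; "ax", "ay", "az": the turn, a rotation vector about the world's x, y, z normalised to -1 to 1, where 1 is 10 degrees. A call has 1 to 12 rows; each row shifts and turns the pose as measured when the row begins; what a row does not reach is not made up. A row lasts 1/8 s, in which the tool goes at most 62.5 mm and 10.7 degrees, less where a joint would pass 70% of its speed; a pose out of reach is approached as far as the arm can. A call with a number of a shift or a turn outside -1 to 1 is refused whole. A call with a gripper value outside its range is refused whole. The fingers move at their own pace and stop on an object; the grip force is fixed at half the most. Time passes only in rows, so rows that do not move let the fingers close. It gives the time, the measured TCP pose, the force and the opening at its end, in the units of the state.
- sense(): the state, without advancing time (a new reading comes with each control period).
- capture(name): name is "scene" or "side" or "wrist"; returns the picture (480x640x3 uint8, red, green, blue); there is no depth.
- camera_params(name): a dict with "vfov" (degrees; the focal length in pixels is half the picture's height over the tangent of half this angle, whatever the lens; pixels are square), "cx", "cy" (the principal point, pixels), "R" (3x3) and "t" (3): a world point X has camera coordinates R X + t. Camera axes: x right, y down, z forward; pixel columns grow to the right and rows downward; lengths in m; the calibration is good to about 2 mm. A picture is of the moment at which its call begins: read the wrist's pose just before it. camera_params takes no time and is no camera call; for the wrist camera it gives the pose at the moment of the call.
- finish_job(): hands the job in, once; it reports no verdict.
The state is a dict: "time_s": time; "joints": joint angles; "joint_velocities": joint speeds; "effort": joint torques, N m; "tcp_pos": TCP position; "ee_rot": TCP orientation; "wrist_force": force on the tool from outside, world axes, zero at the start; "moment": the same for the moment, N m; "gripper_width": opening from 0.0 (shut) to 1.0 (fully open).
Only numpy, scipy, OpenCV 4.12 (cv2) and the standard library are available. Lean on these libraries where they do the work, as an engineer would, in place of code of your own. Each camera call takes 0.05 s, during which the arm holds its last target.

TASK

Pick up the handled dish by its handle and carry it level to the wash bowl. Just above the bowl tip it lip-down to about 40 degrees (not past 55) and keep it there until the bath bomb has rolled out into the bowl, then bring the dish level again and set it gently, fully down, in the matching oblong recess of the wooden tray, handle up, and let go. Do not touch the fragile bath bomb with the gripper, and leave the bowl, the mug, the white bottle and the lidded jar where they stand.

Things in the scene. Friction and masses are not known exactly. Their poses are not given: they have to be found in the camera images.
- dish: White trough 120 x 60 mm, walls 30 mm high, with a wooden bridge handle (102 mm overall height, 0.2 kg). Origin: centre of its underside. x runs along the trough: the end at x = -60 is open, the pouring lip; the +x end has a wall; z is up. The bomb sits in a hollow 3 mm deep in the floor at x = +12 and rolls out by the lip when the dish is tipped lip-down a little past 30 degrees.
- dish_handle (a point): Centre of the dish's handle bar, 93 mm above the dish's underside. The bar is 60 mm long along the dish's y, 16 mm wide along its x (grip it across this width) and 18 mm high (84 to 102 mm); axes as the dish's. The space under the bar is open: the top of the bomb lies 34 mm below the bar's underside.
- dish_lip (a point): Middle of the pouring lip on the trough's floor: x = -60, z = 9 mm in the dish's frame.
- bomb_center (a point): Centre of the bath bomb, a pale ball 44 mm in diameter, 50 g, that starts in the dish.
- basin: White round wash bowl, outer rim diameter 190 mm, 70 mm high, wall 5 mm, loose on the counter (0.7 kg). Origin: centre of its underside.
- tray: Fixed low wooden tray 150 (x) x 200 (y) x 14 mm with two recesses 7 mm deep: an oblong one, and a round one 70 mm in diameter that is not used. Origin: centre of its underside.
- tray_recess (a point): Centre of the floor of the oblong recess, 7 mm above the counter and 7 mm below the tray's top; recess 126 mm along the tray's x, 66 mm along its y, chamfered rim (3 mm free all round the dish). The dish goes in with its length along the tray's x, either way round.
- mug: Terracotta mug 72 mm wide, 85 mm high, bystander; origin under its centre.
- lotion: White bottle with black cap, 54 mm wide, 115 mm high, bystander; origin under its centre.
- jar: Glass jar with wooden lid, 72 mm wide, 85 mm high, bystander; origin under its centre.
Not all that is in view belongs to the job. Of the things shaped like the tray, the wooden one is meant.

How it is judged (in metres and radians):
On the way, in this order (a step that is already met when the one before it is completed fails the run):
1. the dish is lifted level (within 15 degrees) at least 50 mm off the counter with the bath bomb in it (height (world z) of dish above 0.05 m and angle between dish's own z axis and vertical below 0.262 rad and distance between bomb_center and dish below 0.045 m), for 0.2 s.
2. the dish is held tipped between 31 and 52 degrees with its lip over the bowl and the bath bomb has gone into the bowl (angle between dish's own z axis and vertical between 0.54 and 0.908 rad and horizontal distance between dish_lip and basin below 0.12 m and horizontal distance between bomb_center and basin below 0.08 m and height (world z) of bomb_center below 0.075 m), for 0.2 s.
3. the dish is level again (within 8 degrees) (angle between dish's own z axis and vertical below 0.14 rad and horizontal distance between bomb_center and basin below 0.08 m and height (world z) of bomb_center below 0.075 m), for 0.2 s.
At the end, for the whole second after the job is handed in: The bath bomb lies in the wash bowl; the dish stands upright and level (within 3.4 degrees) in the tray's oblong recess, at most 3 mm above its floor, within 8 mm of its centre and 7 degrees of its direction (either way round), released and at rest (horizontal distance between bomb_center and basin below 0.08 m and height (world z) of bomb_center below 0.075 m and horizontal distance between dish and tray_recess below 0.008 m and z of dish in the frame of tray_recess below 0.003 m and angle between the x axis of dish and the x axis of tray, either way round below 0.12 rad and angle between dish's own z axis and vertical below 0.06 rad and linear speed of dish below 0.02 m/s and contact force between the fingers and dish below 0.1 N); the robot touches nothing.
It fails at once if the dish is tipped past 55 degrees (angle between dish's own z axis and vertical above 0.96 rad).
It fails at once if the gripper touches the bath bomb (contact force between the arm and bomb above 0.3 N).
It fails at once if the bath bomb is dropped from high above (faster than 2 m/s) (linear speed of bomb above 2 m/s).
It fails at once if the dish is let fall (faster than 0.5 m/s while not held) (linear speed of dish above 0.5 m/s and contact force between the fingers and dish below 0.1 N).
It fails at once if the wash bowl, the mug, the white bottle or the lidded jar is moved by more than 30 mm (distance of any of basin, mug, lotion, jar from where it was at the start of the episode above 0.03 m).
It also fails if it takes over 61 s, if anything falls off the work surface, if the arm or the gripper's body presses on something with over 40 N, if the wrist force passes 120 N, or if a joint passes its speed limit or range.

## Working session

There is one attempt and no reset: what is moved stays moved. The work goes in short steps, Python scripts to look and compute and a shell command to move; the robot and the scene stay as the last step left them, time stands still between calls to the robot, and variables do not carry over. Pictures are saved under pics/ and viewed, and the job is handed in when it is done.

```bash
ls; mkdir -p pics; python3 - <<'E'
from station import *
import cv2
for n in ["scene","side","wrist"]:
    p=camera_params(n);print(n,p)
    cv2.imwrite(f"pics/{n}0.png",capture(n)[:,:,::-1])
print(sense(),tcp_to_grasp)
E
```

```text
pics
scene {'vfov': 45.653187283394004, 'cx': 315.62731004802095, 'cy': 240.37371036931503, 'R': array([[-0.50884704,  0.86068933, -0.01698733],
       [ 0.60039483,  0.34067887, -0.72350809],
       [-0.61692847, -0.37835406, -0.69010686]]), 't': array([ 0.23347567, -0.21200787,  1.48355458])}
side {'vfov': 44.43635762131585, 'cx': 330.8927469706759, 'cy': 242.44928032513758, 'R': array([[-0.906381  , -0.42241209, -0.00644218],
       [-0.2884942 ,  0.63002569, -0.72099842],
       [ 0.30861719, -0.65164074, -0.69290675]]), 't': array([0.40915978, 0.19235735, 1.27516181])}
wrist {'vfov': 69.54362424116756, 'cx': 322.4953224920887, 'cy': 239.27958408185242, 'R': array([[-0.44626816,  0.89489338,  0.00324987],
       [ 0.86762836,  0.43177617,  0.24655704],
       [ 0.21923905,  0.11285024, -0.96912283]]), 't': array([ 0.62459256, -0.03162163,  0.38994962])}
{'time_s': 0.15, 'joints': array([-4.86649543e+01,  2.20803528e+01,  3.97921524e-01, -1.99485416e-02,
       -6.84127152e+01, -1.48185077e+01]), 'joint_velocities': array([ 0.07037408, -0.184321  ,  0.25446887,  0.20710514,  0.07542751,
       -0.08816016]), 'effort': array([ 7.15254441e-05, -3.91052985e+01,  1.87586939e+01,  4.22230974e+00,
        1.23966104e-02, -1.37581915e-04]), 'tcp_pos': array([ 0.27882602, -0.55877356,  0.18471666]), 'ee_rot': array([[-8.94862787e-01, -4.46340524e-01, -8.53671662e-04],
       [-4.46341327e-01,  8.94861602e-01,  1.46069891e-03],
       [ 1.11948876e-04,  1.68815404e-03, -9.99998569e-01]]), 'wrist_force': array([-0.1484888, -0.4300414,  0.6774043]), 'moment': array([-0.0630155 ,  0.00399789,  0.00088845]), 'gripper_width': 1.0020409729365316} -0.0187
```

View pics/scene0.png

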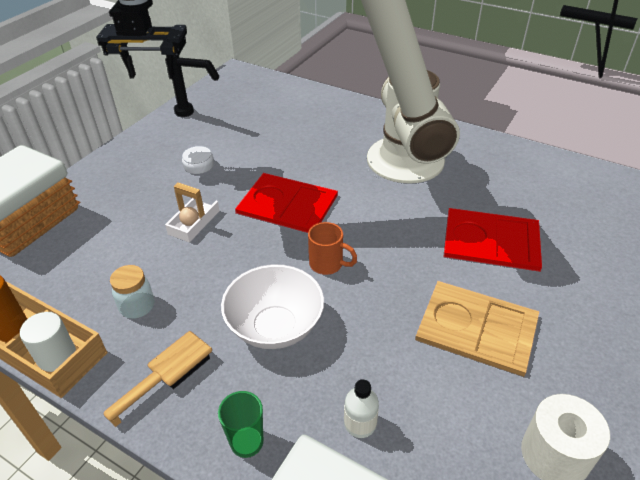

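View pics/side0.png

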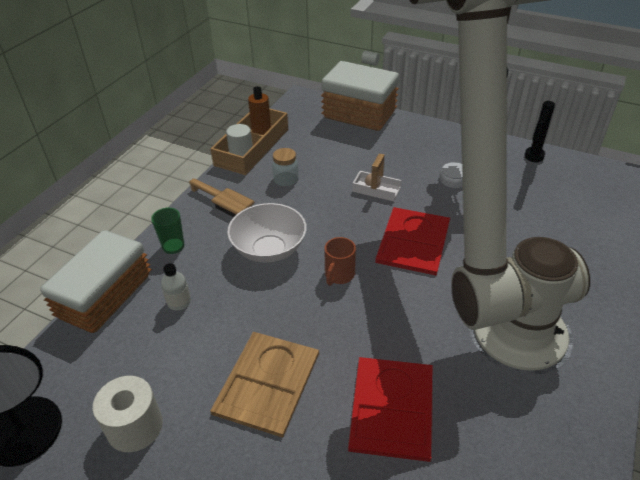

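View pics/wrist0.png

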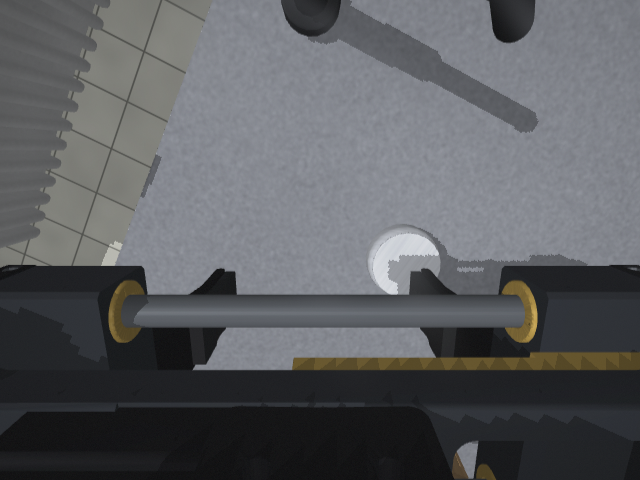

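The scene camera shows the dish at (192,218) with its handle near (187,192), the bowl at (273,308), the wooden tray at (479,326), the mug at (326,248), the bottle at (362,408) and the jar at (132,290). The side camera shows the dish at (377,187), the bowl at (267,235) and the tray at (267,385). I'll zoom in for exact pixels.

```bash
python3 - <<'E'
import cv2, numpy as np
def crop(n,x,y,w,h,s,o):
    im=cv2.imread(f"pics/{n}0.png")[y:y+h,x:x+w]
    return cv2.resize(im,None,fx=s,fy=s,interpolation=cv2.INTER_CUBIC)
cv2.imwrite("pics/dish_z.png",np.hstack([crop("scene",155,170,66,80,6,0),crop("side",340,145,66,80,6,0)]))
cv2.imwrite("pics/tray_sc.png",crop("scene",400,270,160,120,5,0))
cv2.imwrite("pics/tray_si.png",crop("side",200,320,130,120,5,0))
E
```

```text
(no output)
```

View pics/dish_z.png

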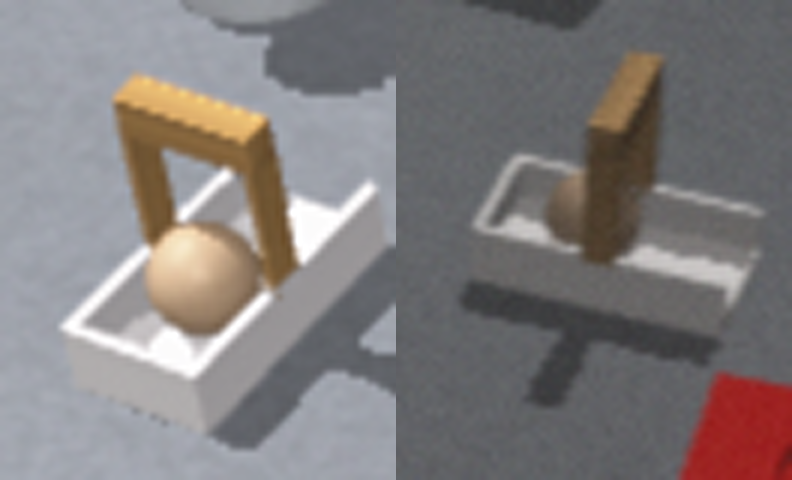

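View pics/tray_sc.png

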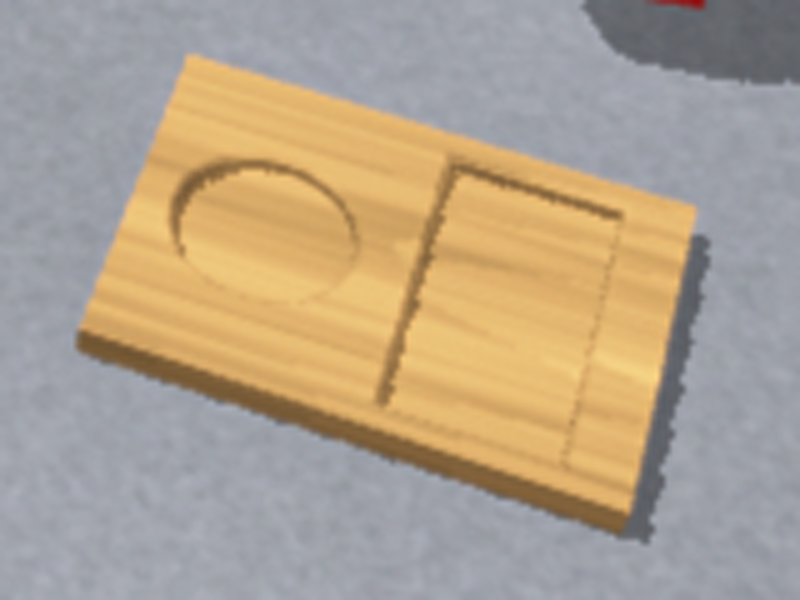

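View pics/tray_si.png

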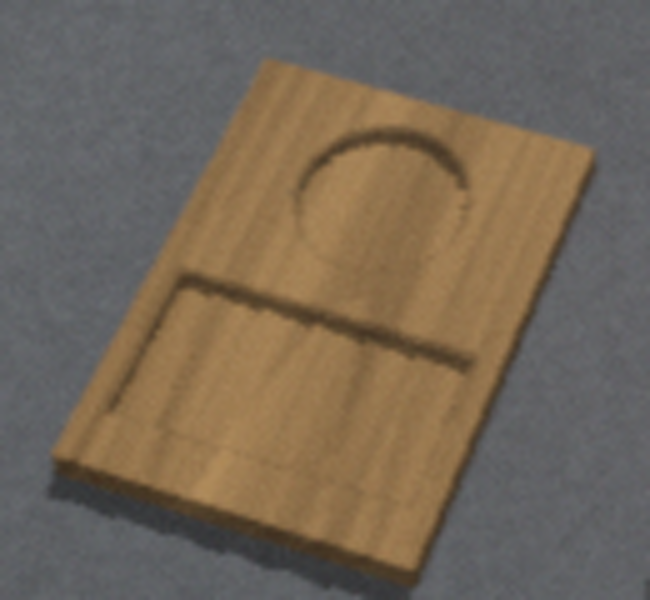

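```bash
cat > h.py <<'E'
import numpy as np, cv2
from scipy.optimize import least_squares
from station import *
def proj(n,P,p=None):
    p=p or camera_params(n); P=np.atleast_2d(P)
    c=P@np.array(p["R"]).T+p["t"]; f=240/np.tan(np.radians(p["vfov"]/2))
    return np.c_[p["cx"]+f*c[:,0]/c[:,2],p["cy"]+f*c[:,1]/c[:,2]]
def place(M,q):
    a=q[2];c,s=np.cos(a),np.sin(a);M=np.asarray(M,float)
    return np.c_[c*M[:,0]-s*M[:,1]+q[0],s*M[:,0]+c*M[:,1]+q[1],M[:,2]]
def unz(pts,s,x,y): return [((u+.5)/s-.5+x,(v+.5)/s-.5+y) for u,v in pts]
E
cat > fit.py <<'E'
from h import *
A=dict(scene=[(60,-30,30,65,330),(60,30,30,200,380),(60,30,0,207,432),(60,-30,0,80,393),(-60,30,30,378,185),(8,30,102,248,147),(-8,30,102,272,120),(8,-30,102,113,100),(-8,-30,102,133,74)],
 side=[(60,30,30,77,228),(60,-30,30,124,155),(-60,30,0,324,330),(-60,-30,30,369,210),(60,30,0,79,280),(8,30,102,192,123),(-8,30,102,217,131),(8,-30,102,229,54),(-8,-30,102,266,58)])
off=dict(scene=(6,155,170),side=(6,340,145))
def res(q,A,off,ret=0):
    r=[]
    for n in A:
        a=np.array(A[n],float);M=a[:,:3]/1000
        if len(q)>3: M[:,1]+=np.where(a[:,5]>0,q[3],0) 
        r.append(proj(n,place(M,q))-unz(a[:,3:5],*off[n]))
    return np.vstack(r) if ret else np.vstack(r).ravel()
f=least_squares(res,[.4,-.3,2.],args=(A,off),loss='soft_l1');
fs=[least_squares(res,[.4,-.3,a],args=(A,off),loss='soft_l1') for a in (0,1.5,3,4.5)]
f=min(fs,key=lambda f:f.cost);print("dish",f.x,np.degrees(f.x[2]));print(res(f.x,A,off,1).round(1).tolist());d=f.x
for n in A: 
    g=least_squares(res,f.x,args=({n:A[n]},off),loss='soft_l1');print(n,g.x)
T=dict(scene=[(-75,-100,14,190,55,0),(-75,100,14,697,207,0),(75,100,14,630,515,0),(75,-100,14,80,333,0),(-63,-33,14,452,158,1),(-63,33,14,622,215,1),(63,-33,14,380,405,1),(63,33,14,565,468,1)],
 side=[(75,-100,14,265,60,0),(-75,-100,14,595,150,0),(-75,100,14,415,572,0),(75,100,14,55,460,0),(63,-33,14,183,275,1),(-63,-33,14,470,357,1),(63,33,14,110,412,1)])
off=dict(scene=(5,400,270),side=(5,200,320))
fs=[least_squares(res,[.6,.2,a,.05],args=(T,off),loss='soft_l1') for a in (0,1.5,3,4.5)]
f=min(fs,key=lambda f:f.cost);print("tray",f.x,np.degrees(f.x[2]));print(res(f.x,T,off,1).round(1).tolist())
for n in T: 
    g=least_squares(res,f.x,args=({n:T[n]},off),loss='soft_l1');print(n,g.x)
print("recess",place([[0,f.x[3],.007]],f.x))
th=np.linspace(0,2*np.pi,90)
def circ(x,y,z,r): return np.c_[x+r*np.cos(th),y+r*np.sin(th),z+0*th]
def bb(u): return np.r_[u.min(0),u.max(0)]
def rb(q):
    return np.r_[(bb(proj("scene",circ(*q,.07,.095)))-[222,269,324,345])[:3],(bb(proj("side",circ(*q,.07,.095)))-[228,203,306,255])[:3]]
b=least_squares(rb,[.7,-.2]);print("basin",b.x,b.fun)
bas=b.x
def gp(n,u,v,z):
    p=camera_params(n);fo=240/np.tan(np.radians(p["vfov"]/2));R=np.array(p["R"]);C=-R.T@p["t"]
    r=R.T@[(u-p["cx"])/fo,(v-p["cy"])/fo,1];return C+r*(z-C[2])/r[2]
by={}
for nm,h,s1,s2 in [("mug",.085,(325,233),(340,247)),("lotion",.115,(363,387),(170,268)),("jar",.085,(128,278),(284,156))]:
    a,b2=gp("scene",*s1,h),gp("side",*s2,h);print(nm,a,b2);by[nm]=(a+b2)/2
for n in("scene","side"):
    im=cv2.imread(f"pics/{n}0.png");im=cv2.resize(im,None,fx=1.25,fy=1.25)
    def dr(P,c): 
        for u in proj(n,P): cv2.circle(im,tuple(int(round(k)) for k in (u+.5)*1.25),1,c,-1)
    dr(circ(*bas,.07,.095),(0,0,255));dr(circ(*bas,0,.05),(255,0,0))
    for k,r in(("mug",.036),("lotion",.027),("jar",.036)): dr(circ(by[k][0],by[k][1],0,r),(0,255,0))
    dr(place([[x*.06,y*.03,z] for x in np.linspace(-1,1,20) for y in(-1,1) for z in(0,.03)],d),(255,0,255))
    dr(place([[x*.063,f.x[3]+y*.033,.014] for x in np.linspace(-1,1,20) for y in(-1,1)],f.x),(255,0,255))
    cv2.imwrite(f"pics/ov_{n}.png",im)
E
python3 fit.py
```

```text
dish [ 0.46515202 -0.32314168  6.36141903] 364.48246217054805
[[-0.4, -0.3], [-0.7, -0.9], [0.5, 0.3], [-0.2, -0.9], [-0.1, -0.1], [-0.3, -1.2], [-0.1, -0.9], [-0.4, -0.7], [0.6, -0.4], [-0.6, 0.6], [-1.4, 0.2], [-0.1, 1.7], [-0.8, 0.1], [-1.1, 0.5], [-0.5, 0.6], [1.2, 0.5], [0.1, -0.5], [-0.3, 0.0]]
scene [ 0.46653514 -0.3216176   6.36457263]
side [ 0.46466051 -0.32512053  6.34765435]
tray [0.43468946 0.34304777 0.11325239 0.04182665] 6.4888840170409905
[[-0.3, -0.3], [0.2, -0.2], [0.6, -0.3], [0.0, -0.8], [0.1, -0.4], [0.7, -1.4], [0.1, -0.8], [0.2, -1.1], [-0.5, -0.2], [-0.6, -0.2], [-0.4, -0.2], [-1.2, -0.7], [-0.7, -0.6], [0.2, 0.1], [-0.7, -0.4]]
scene [0.43628744 0.3431114  0.11201146 0.04191362]
side [0.43332123 0.34312852 0.11537211 0.04189452]
recess [[0.42996261 0.38460646 0.007     ]]
basin [0.62192968 0.00684113] [-0.83303313 -4.39104455  0.69898335 -2.47692713  0.19576091 -1.22629984]
mug [0.42755672 0.00532394 0.085     ] [0.42612191 0.00362119 0.085     ]
lotion [0.72450879 0.24286922 0.115     ] [0.71824486 0.24210362 0.115     ]
jar [ 0.71949302 -0.25636289  0.085     ] [ 0.71154764 -0.25658334  0.085     ]
```

View pics/ov_scene.png

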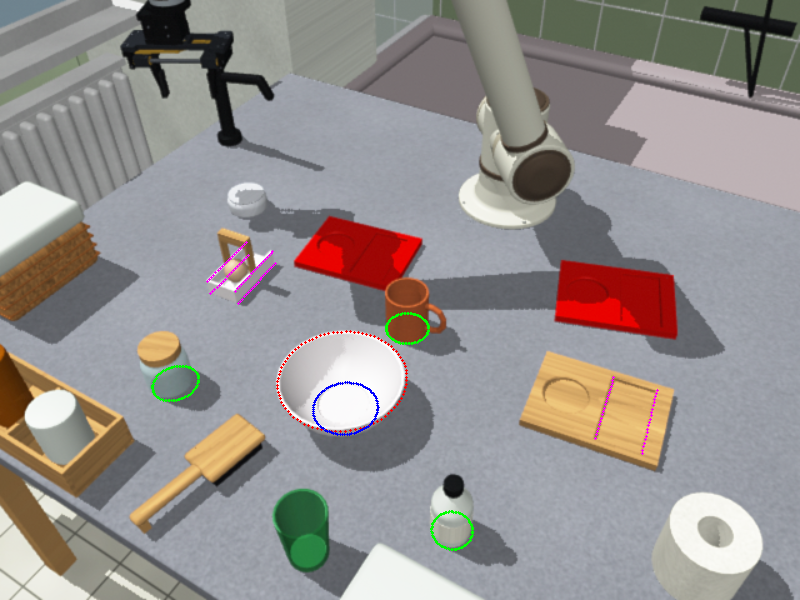

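View pics/ov_side.png

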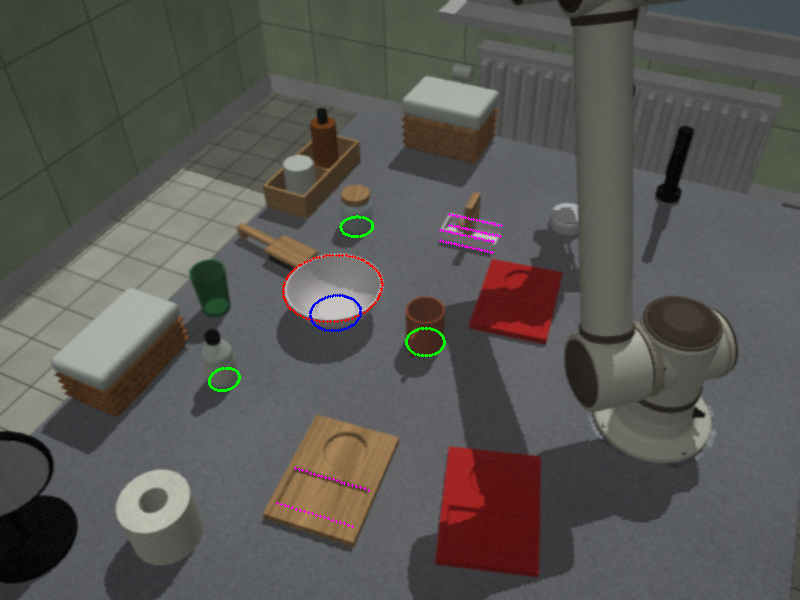

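Both views agree within about 3 mm:

| Thing | x (m) | y (m) | Yaw |
|---|---|---|---|
| Dish | 0.466 | -0.323 | 4.5° |
| Bowl | 0.621 | 0.006 | n/a |
| Recess | 0.430 | 0.385 | 6.5° |

Next I move above the handle and turn the jaws along the dish's x.

```bash
cat >> h.py <<'E'
from scipy.spatial.transform import Rotation as Ro
def todo(pos,yaw,tilt=0):
    """tool y axis at heading 180+yaw, tool z down, then tipped lip-down by tilt about dish y"""
    s=sense();a=np.radians(yaw)
    dx=np.array([np.cos(a),np.sin(a),0]);Y=-dx;Z=np.array([0,0,-1.]);X=np.cross(Y,Z)
    dy=np.cross([0,0,1],dx)
    R=Ro.from_rotvec(-np.radians(tilt)*dy).as_matrix()@np.c_[X,Y,Z]
    rv=Ro.from_matrix(R@np.array(s["ee_rot"]).T).as_rotvec(degrees=True)
    d=np.array(pos)-s["tcp_pos"]
    print("t",round(s["time_s"],2),"tcp",s["tcp_pos"].round(4),"d/0.06",(d/.06).round(3),"rv/10",(rv/10).round(3),"w",round(s["gripper_width"],3),"F",s["wrist_force"].round(2),"j",s["joints"].round(0))
E
python3 -m inch '[{"jaw":0,"x":0.44,"y":0.56,"z":0.05,"az":0.97},{"jaw":0,"x":0.44,"y":0.56,"z":0.05,"az":0.97},{"jaw":0,"x":0.44,"y":0.56,"z":0.05,"az":0.97},{"jaw":0,"x":0.44,"y":0.56,"az":0.97},{"jaw":0,"x":0.44,"y":0.56,"az":0.97},{"jaw":0,"x":0.44,"y":0.56,"az":0.97}]'
python3 -c "
from h import *
todo([.4655,-.3232,.16],4.5)"
```

```text
t 0.15 tcp [ 0.2788 -0.5588  0.1847] d/0.06 [ 3.111  3.926 -0.412] rv/10 [-4.000e-03 -9.000e-03  6.799e+00] w 1.002 F [-0.15 -0.43  0.68] j [-49.  22.   0.  -0. -68. -15.]$[0]: bad value
```

```bash

python3 -m inch '[{"jaw":0,"x":0.44,"y":0.56,"z":0.05,"ax":0,"ay":0,"az":0.97},{"jaw":0,"x":0.44,"y":0.56,"z":0.05,"ax":0,"ay":0,"az":0.97},{"jaw":0,"x":0.44,"y":0.56,"z":0.05,"ax":0,"ay":0,"az":0.97},{"jaw":0,"x":0.44,"y":0.56,"z":0,"ax":0,"ay":0,"az":0.97},{"jaw":0,"x":0.44,"y":0.56,"z":0,"ax":0,"ay":0,"az":0.97},{"jaw":0,"x":0.44,"y":0.56,"z":0,"ax":0,"ay":0,"az":0.97}]'
python3 -c "
from h import *
todo([.4655,-.3232,.16],4.5)"
```

```text
time_s: 0.9
tcp_pos: [0.4384, -0.3521, 0.191]
ee_rot: [[-0.065, -0.998, -0.006], [-0.998, 0.065, 0.001], [-0.0, 0.006, -1.0]]
wrist_force: [0.2, -0.4, -0.3]
gripper_width: 0.997
t 0.9 tcp [ 0.4384 -0.3521  0.191 ] d/0.06 [ 0.452  0.482 -0.517] rv/10 [-0.002 -0.036  0.825] w 0.997 F [ 0.22 -0.4  -0.34] j [-22.  16.  -8.   0. -67.  18.]
```

```bash

python3 -m inch '[{"jaw":0,"x":0.3,"y":0.3,"z":-0.3,"ax":0,"ay":0,"az":0.5},{"jaw":0,"x":0.16,"y":0.18,"z":-0.2,"ax":0,"ay":-0.03,"az":0.32},{"jaw":0,"x":0,"y":0,"z":0,"ax":0,"ay":0,"az":0}]'
python3 - <<'E'
from h import *
cv2.imwrite("pics/w1.png",capture("wrist")[:,:,::-1])
cv2.imwrite("pics/s1.png",cv2.resize(capture("side")[100:260,280:490,::-1],None,fx=3.5,fy=3.5))
todo([.4655,-.3232,.16],4.5)
E
```

```text
time_s: 1.27
tcp_pos: [0.4678, -0.3201, 0.1598]
ee_rot: [[0.087, -0.996, -0.001], [-0.996, -0.087, 0.0], [-0.001, 0.001, -1.0]]
wrist_force: [0.0, -0.7, 0.7]
gripper_width: 1.0
t 1.38 tcp [ 0.4679 -0.3213  0.1609] d/0.06 [-0.04  -0.032 -0.016] rv/10 [ 0.003  0.004 -0.038] w 1.0 F [-0.09  0.49  0.6 ] j [-18.  18. -10.   0. -62.  23.]
```

View pics/w1.png

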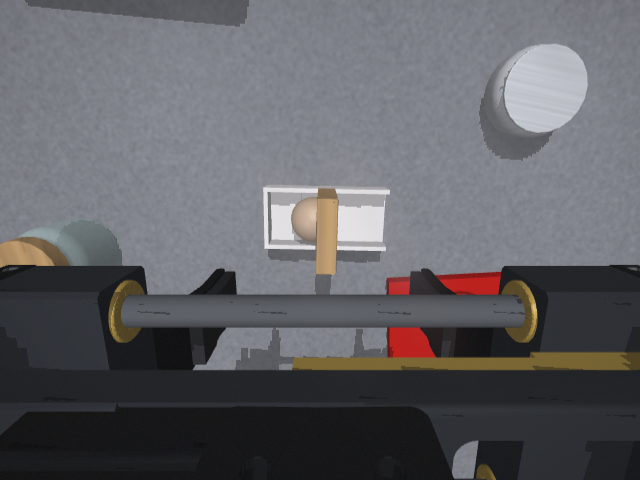

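View pics/s1.png

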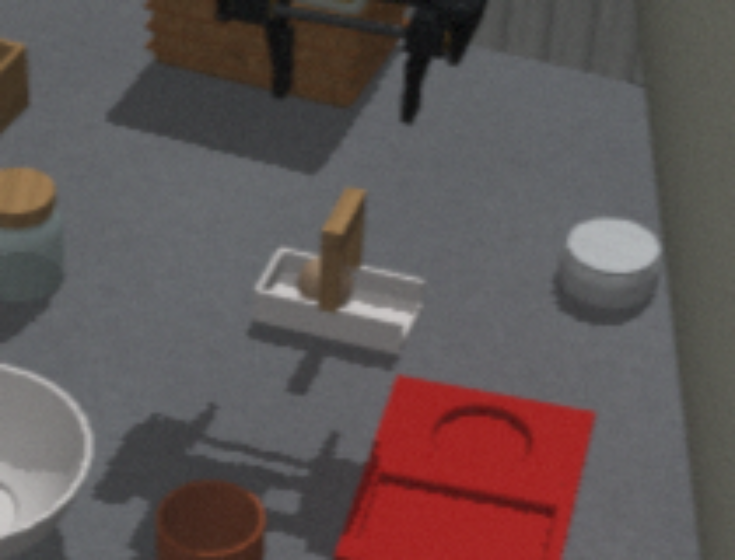

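The wrist view shows the bar corners at (318,189), (337,189), (335,273) and (317,274), and the trough at x 264–388, y 187–249. I'll check this against the fitted pose.

```bash
python3 - <<'E'
from h import *
print(proj("side",[[.468,-.321,.16]]), proj("wrist",[[.468,-.321,.16]]))
M=np.array([[8,-30,102],[-8,-30,102],[-8,30,102],[8,30,102],[60,-30,30],[60,30,30],[-60,-30,30],[-60,30,30]])/1000
d=[.4655,-.3232,np.radians(4.5)]
print(proj("wrist",place(M,d)).round(0).tolist())
obs=np.array([[318,189],[337,189],[336,274],[317,275],[264,187],[264,249],[389,188],[386,250]])
for k in (4,8):
    f=least_squares(lambda q:(proj("wrist",place(M[:],q))-obs)[8-k if k==8 else 0:k].ravel(),d);print(f.x,np.degrees(f.x[2]),f.fun.round(1))
E
```

```text
[[377.16454237 141.70633889]] [[324.96815    265.67799018]]
[[318.0, 200.0], [339.0, 200.0], [338.0, 276.0], [317.0, 276.0], [264.0, 189.0], [266.0, 250.0], [390.0, 190.0], [387.0, 251.0]]
[ 0.46666011 -0.32824446  0.07841488] 4.492841793426574 [-1.3  4.3  1.1  4.4  0.8 -4.3 -0.5 -5.4]
[ 0.46664023 -0.32686538  0.07532933] 4.3160528091964885 [-1.3  6.1  1.1  6.3  0.5 -2.6 -0.8 -3.8 -1.  -1.8  1.  -2.8  0.6 -1.6
  0.1 -2.6]
```

```bash
python3 - <<'E'
from h import *
s=sense();p=camera_params("wrist");print("cam",-np.array(p["R"]).T@p["t"],s["tcp_pos"])
im=cv2.imread("pics/s1.png")
R=np.array(s["ee_rot"]);P=[s["tcp_pos"]+R@[0,a,b] for a in(-.0435,.0435) for b in (0,-.03)]
for u in proj("side",P):
    cv2.circle(im,(int((u[0]+.5-280)*3.5),int((u[1]+.5-100)*3.5)),3,(0,0,255),-1)
cv2.imwrite("pics/s1b.png",im)
im=cv2.imread("pics/w1.png")
for u in proj("wrist",P): cv2.circle(im,(int(u[0]),int(u[1])),3,(0,0,255),-1)
im=im[170:370,180:480];cv2.imwrite("pics/w1b.png",cv2.resize(im,None,fx=2.6,fy=2.6))
E
```

```text
cam [ 0.47529866 -0.3883294   0.36011162] [ 0.46789629 -0.32127067  0.16094363]
```

View pics/s1b.png

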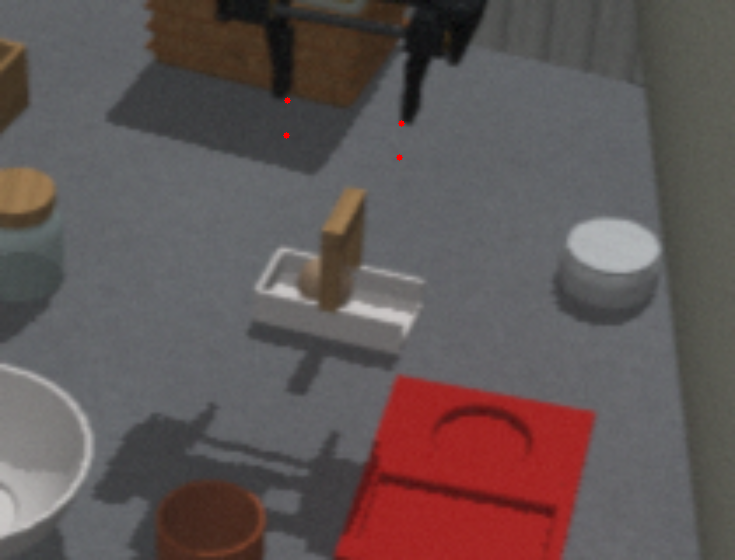

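View pics/w1b.png

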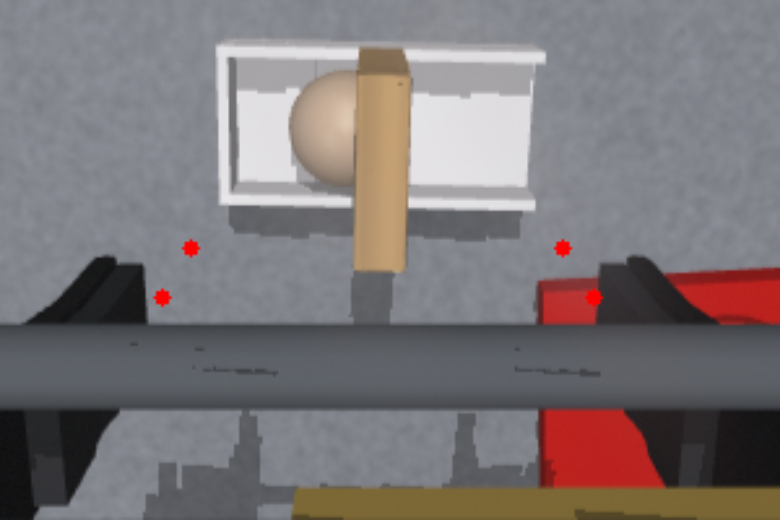

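The bar top matches the fit to about 2 mm (y ≈ -0.325). The open fingertips, though, look about 27 mm short of the reported TCP. I'll close in free air at a safe height to see whether the tips extend as they close.

```bash

python3 -m inch '[{"jaw":190,"x":0,"y":0,"z":0,"ax":0,"ay":0,"az":0},{"jaw":190,"x":-0.02,"y":-0.05,"z":0,"ax":0,"ay":0,"az":-0.04},{"jaw":190,"x":0,"y":0,"z":0,"ax":0,"ay":0,"az":0},{"jaw":190,"x":0,"y":0,"z":0,"ax":0,"ay":0,"az":0},{"jaw":190,"x":0,"y":0,"z":0,"ax":0,"ay":0,"az":0},{"jaw":190,"x":0,"y":0,"z":0,"ax":0,"ay":0,"az":0}]'
python3 - <<'E'
from h import *
s=sense();todo([.466,-.325,.16],4.5)
im=cv2.resize(capture("side")[100:260,280:490,::-1],None,fx=3.5,fy=3.5)
R=np.array(s["ee_rot"]);P=[s["tcp_pos"]+R@[0,0,b] for b in (0,-.0187)]
for u in proj("side",P): cv2.circle(im,(int((u[0]+.5-280)*3.5),int((u[1]+.5-100)*3.5)),2,(0,0,255),-1)
cv2.imwrite("pics/s2.png",im)
E
```

```text
time_s: 2.12
tcp_pos: [0.4657, -0.3271, 0.1627]
ee_rot: [[0.073, -0.997, 0.003], [-0.997, -0.073, -0.002], [0.002, -0.003, -1.0]]
wrist_force: [0.3, 0.2, 0.4]
gripper_width: 0.402
t 2.12 tcp [ 0.4657 -0.3271  0.1627] d/0.06 [ 0.006  0.034 -0.045] rv/10 [0.011 0.018 0.033] w 0.402 F [0.3  0.21 0.44] j [-19.  17. -10.   0. -63.  23.]
```

View pics/s2.png

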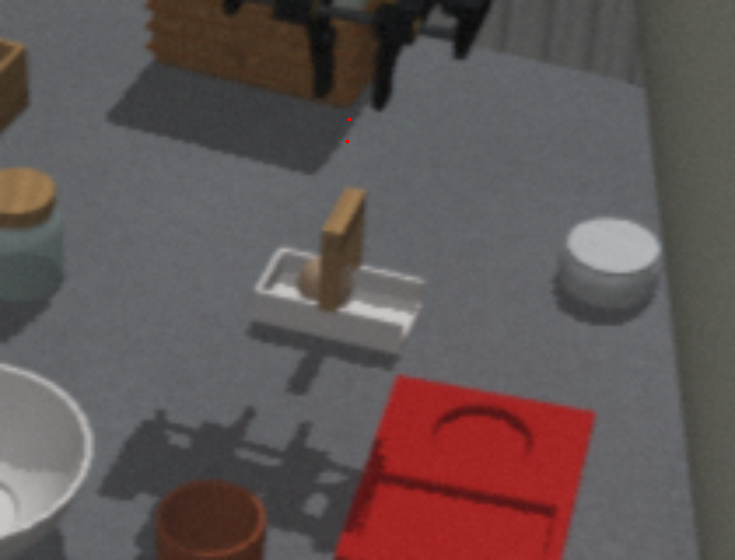

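```bash

python3 - <<'E'
from h import *
s=sense();print(s["tcp_pos"],s["time_s"])
sc=capture("scene");w=capture("wrist");si=capture("side")
R=np.array(s["ee_rot"]);P=[s["tcp_pos"]+R@[0,0,b] for b in (0,-.02,-.04,-.06)]
for n,i in(("scene",sc),("side",si),("wrist",w)):
    u=proj(n,P);print(n,u.round(0).tolist())
    x0,y0=(int(u[0][0])-55,int(u[0][1])-60) if n!="wrist" else (180,170)
    W,H,k=(110,100,6) if n!="wrist" else(300,200,2.6)
    im=cv2.resize(np.ascontiguousarray(i[y0:y0+H,x0:x0+W,::-1]),None,fx=k,fy=k,interpolation=cv2.INTER_CUBIC)
    im=cv2.convertScaleAbs(im,alpha=1.6,beta=10)
    for q in u: cv2.circle(im,(int((q[0]+.5-x0)*k),int((q[1]+.5-y0)*k)),2,(0,0,255),-1)
    cv2.imwrite(f"pics/t3_{n}.png",im);print(x0,y0)
E
```

```text
[ 0.46567648 -0.32702393  0.16267314] 2.175
scene [[180.0, 164.0], [178.0, 156.0], [176.0, 148.0], [175.0, 140.0]]
124 104
side [[379.0, 140.0], [379.0, 133.0], [380.0, 127.0], [380.0, 120.0]]
323 79
wrist [[325.0, 266.0], [326.0, 277.0], [326.0, 292.0], [326.0, 310.0]]
180 170
```

View pics/t3_scene.png

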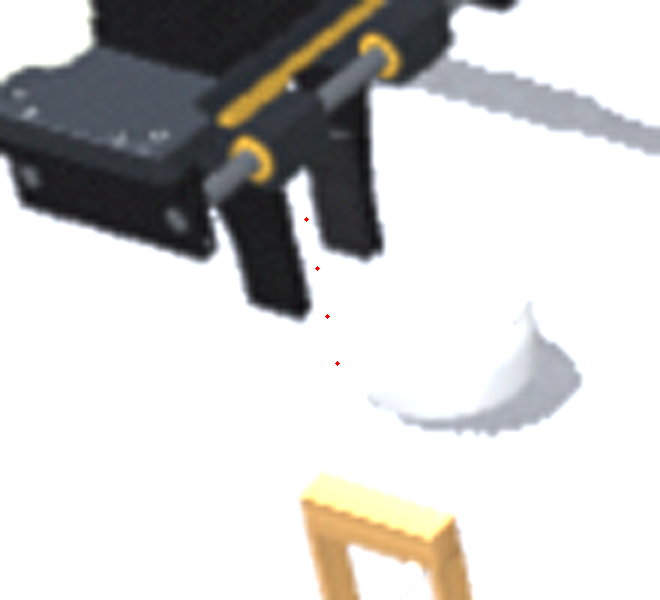

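View pics/t3_side.png

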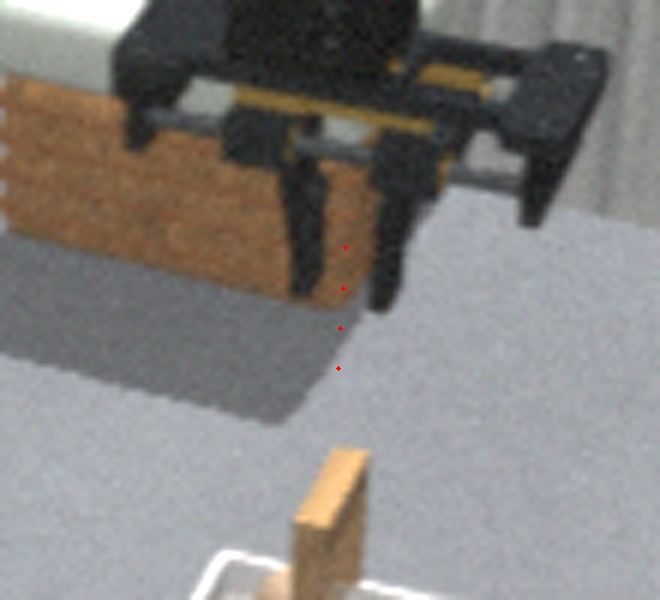

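View pics/t3_wrist.png

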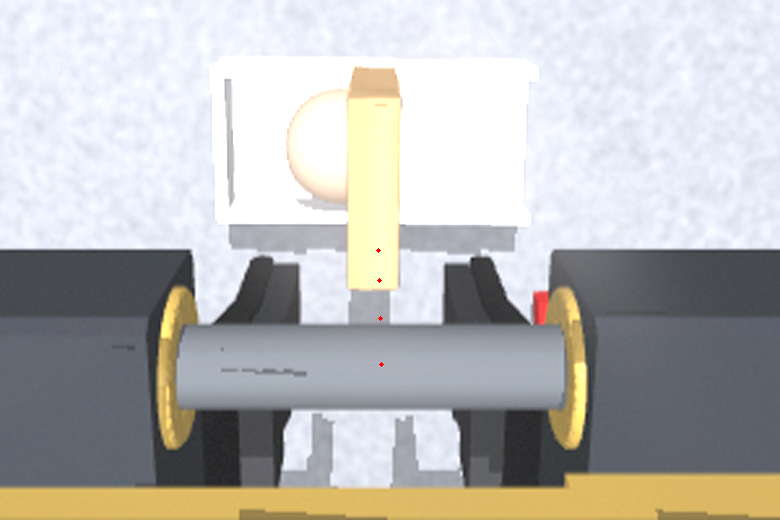

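```bash

python3 - <<'E'
from h import *
P=[]
for a,b in (((170.3,155.5),(373.8,127.8)),((183,146),(386.3,130.3))):
    f=least_squares(lambda X:np.r_[proj("scene",X)[0]-a,proj("side",X)[0]-b],[.466,-.327,.17]);print(f.x,f.fun);P.append(f.x)
print(np.mean(P,0),sense()["tcp_pos"])
E
```

```text
[ 0.48249802 -0.33061588  0.19332154] [ 0.1187345   0.22197048  0.1171004  -0.29266438]
[ 0.44694819 -0.32593938  0.19752774] [ 0.03570883  0.06701149  0.03419447 -0.086146  ]
[ 0.46472311 -0.32827763  0.19542464] [ 0.46571802 -0.3270118   0.16265791]
```

Triangulation from the scene and side views puts the real fingertips at z ≈ 0.195 when the reported TCP is 0.163. So the tips are about 32 mm behind the reported TCP, and I'll plan with the visual value. I'll open, descend partway to reported z 0.06 (safe on either reading) and look again.

```bash

python3 -m inch '[{"jaw":0,"x":0,"y":0.03,"z":0,"ax":0,"ay":0,"az":0.03},{"jaw":0,"x":0,"y":0,"z":0,"ax":0,"ay":0,"az":0},{"jaw":0,"x":0,"y":0,"z":0,"ax":0,"ay":0,"az":0},{"jaw":0,"x":0,"y":0,"z":-0.4,"ax":0,"ay":0,"az":0},{"jaw":0,"x":0,"y":0,"z":-0.4,"ax":0,"ay":0,"az":0},{"jaw":0,"x":0,"y":0,"z":-0.4,"ax":0,"ay":0,"az":0},{"jaw":0,"x":0,"y":0,"z":-0.4,"ax":0,"ay":0,"az":0},{"jaw":0,"x":0,"y":0,"z":0,"ax":0,"ay":0,"az":0}]'
python3 - <<'E'
from h import *
todo([.466,-.325,.06],4.5)
s=sense()
sc=capture("scene");si=capture("side")
o=[]
R=np.array(s["ee_rot"]);P=[s["tcp_pos"]+R@[0,a,-.032] for a in (-.0435,0,.0435)]
for n,i,x0,y0 in(("scene",sc,140,150),("side",si,325,120)):
    im=cv2.resize(np.ascontiguousarray(i[y0:y0+100,x0:x0+80,::-1]),None,fx=5,fy=5,interpolation=cv2.INTER_CUBIC)
    for q in proj(n,P): cv2.circle(im,(int((q[0]+.5-x0)*5),int((q[1]+.5-y0)*5)),2,(0,0,255),-1)
    o.append(im)
cv2.imwrite(f"pics/t4.png",np.hstack(o))
E
```

```text
time_s: 3.32
tcp_pos: [0.4665, -0.3253, 0.0652]
ee_rot: [[0.079, -0.997, 0.006], [-0.997, -0.079, -0.003], [0.004, -0.005, -1.0]]
wrist_force: [-0.1, 0.0, 0.4]
gripper_width: 0.986
t 3.33 tcp [ 0.4665 -0.3253  0.0652] d/0.06 [-0.008  0.005 -0.086] rv/10 [ 0.019  0.033 -0.003] w 0.986 F [-0.05  0.05  0.39] j [-19.  23. -17.   0. -49.  23.]
```

View pics/t4.png

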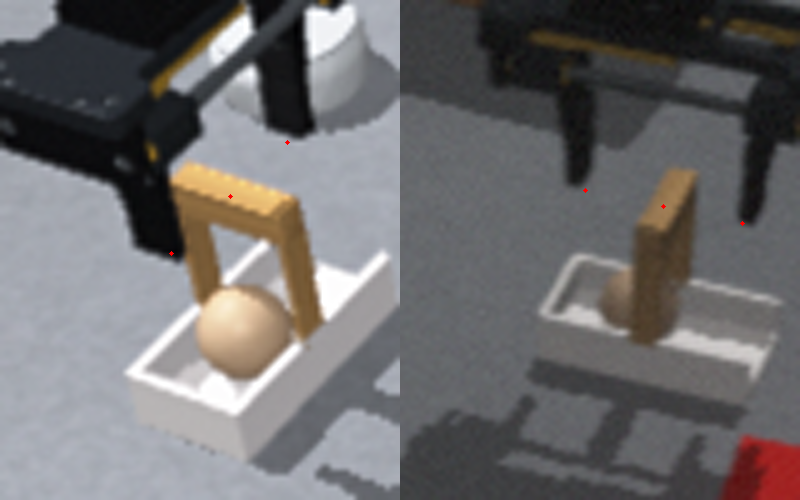

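The tips sit at bar-top height, one on each side of the bar, which confirms the 32 mm offset. I'll descend to reported z 0.043 (tips about 0.075) and close.

```bash

python3 -m inch '[{"jaw":0,"x":-0.01,"y":0,"z":-0.2,"ax":0.02,"ay":0.03,"az":0},{"jaw":0,"x":0,"y":0,"z":-0.15,"ax":0,"ay":0,"az":0},{"jaw":0,"x":0,"y":0,"z":0,"ax":0,"ay":0,"az":0}]'
python3 - <<'E'
from h import *
todo([.466,-.325,.043],4.5)
s=sense()
sc=capture("scene");si=capture("side")
o=[]
for n,i,x0,y0 in(("scene",sc,140,150),("side",si,325,120)):
    im=cv2.resize(np.ascontiguousarray(i[y0:y0+100,x0:x0+80,::-1]),None,fx=5,fy=5,interpolation=cv2.INTER_CUBIC)
    o.append(im)
cv2.imwrite(f"pics/t5.png",np.hstack(o))
E
```

```text
time_s: 3.8
tcp_pos: [0.4693, -0.3268, 0.0475]
ee_rot: [[0.08, -0.997, 0.009], [-0.997, -0.08, -0.004], [0.004, -0.009, -1.0]]
wrist_force: [-0.1, -0.4, 0.3]
gripper_width: 1.0
t 3.8 tcp [ 0.4693 -0.3268  0.0475] d/0.06 [-0.055  0.03  -0.075] rv/10 [ 0.02   0.052 -0.008] w 1.0 F [-0.09 -0.42  0.29] j [-19.  24. -18.   0. -47.  23.]
```

View pics/t5.png

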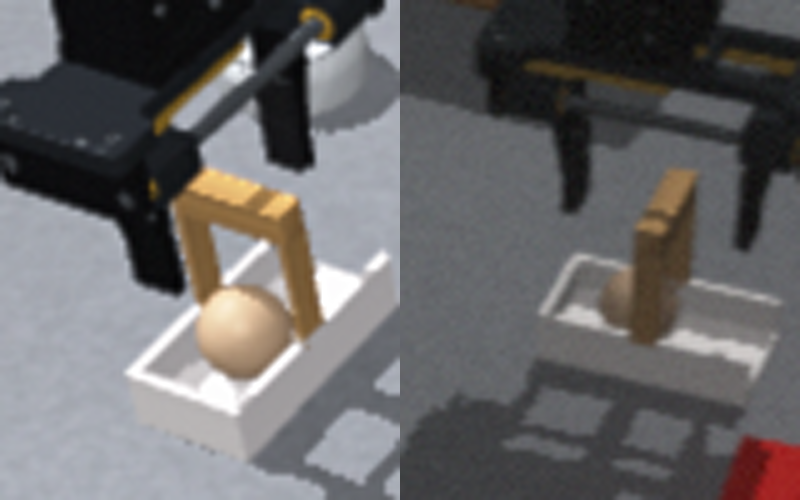

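```bash

python3 -m inch '[{"jaw":0,"x":-0.05,"y":0.03,"z":-0.07,"ax":0.02,"ay":0.05,"az":0},{"jaw":255,"x":0,"y":0,"z":0,"ax":0,"ay":0,"az":0},{"jaw":255,"x":0,"y":0,"z":0,"ax":0,"ay":0,"az":0},{"jaw":255,"x":0,"y":0,"z":0,"ax":0,"ay":0,"az":0},{"jaw":255,"x":0,"y":0,"z":0,"ax":0,"ay":0,"az":0},{"jaw":255,"x":0,"y":0,"z":0,"ax":0,"ay":0,"az":0},{"jaw":255,"x":0,"y":0,"z":0,"ax":0,"ay":0,"az":0},{"jaw":255,"x":0,"y":0,"z":0,"ax":0,"ay":0,"az":0},{"jaw":255,"x":0,"y":0,"z":0,"ax":0,"ay":0,"az":0}]'
python3 - <<'E'
from h import *
todo([.466,-.325,.043],4.5)
E
```

```text
time_s: 5.03
tcp_pos: [0.4666, -0.3253, 0.0445]
ee_rot: [[0.08, -0.997, 0.001], [-0.997, -0.08, -0.001], [0.001, -0.001, -1.0]]
wrist_force: [-0.6, 0.4, -0.8]
gripper_width: 0.182
t 5.03 tcp [ 0.4666 -0.3253  0.0445] d/0.06 [-0.011  0.005 -0.026] rv/10 [ 0.005  0.008 -0.01 ] w 0.182 F [-0.56  0.41 -0.79] j [-19.  25. -18.   0. -47.  23.]
```

The grip holds: an opening of 0.182 is 15.9 mm, the bar's width. Now a smooth lift.

```bash

python3 -m inch '[{"jaw":255,"x":0,"y":0,"z":0.1,"ax":0,"ay":0,"az":0},{"jaw":255,"x":0,"y":0,"z":0.2,"ax":0,"ay":0,"az":0},{"jaw":255,"x":0,"y":0,"z":0.3,"ax":0,"ay":0,"az":0},{"jaw":255,"x":0,"y":0,"z":0.4,"ax":0,"ay":0,"az":0},{"jaw":255,"x":0,"y":0,"z":0.4,"ax":0,"ay":0,"az":0},{"jaw":255,"x":0,"y":0,"z":0.4,"ax":0,"ay":0,"az":0},{"jaw":255,"x":0,"y":0,"z":0.3,"ax":0,"ay":0,"az":0},{"jaw":255,"x":0,"y":0,"z":0.2,"ax":0,"ay":0,"az":0},{"jaw":255,"x":0,"y":0,"z":0.1,"ax":0,"ay":0,"az":0},{"jaw":255,"x":0,"y":0,"z":0,"ax":0,"ay":0,"az":0},{"jaw":255,"x":0,"y":0,"z":0,"ax":0,"ay":0,"az":0}]'
python3 - <<'E'
from h import *
todo([.466,-.325,.175],4.5)
sc=capture("scene");si=capture("side")
cv2.imwrite(f"pics/t6.png",np.hstack([cv2.resize(np.ascontiguousarray(i[y0:y0+120,x0:x0+90,::-1]),None,fx=4,fy=4) for i,x0,y0 in((sc,130,80),(si,325,60))]))
E
```

```text
time_s: 6.4
tcp_pos: [0.4632, -0.3228, 0.1937]
ee_rot: [[0.079, -0.997, -0.003], [-0.997, -0.079, 0.004], [-0.004, 0.003, -1.0]]
wrist_force: [0.3, 0.3, -2.7]
gripper_width: 0.18
t 6.4 tcp [ 0.4632 -0.3228  0.1937] d/0.06 [ 0.046 -0.037 -0.312] rv/10 [-0.022 -0.016 -0.   ] w 0.18 F [ 0.27  0.32 -2.68] j [-19.  16.  -7.  -0. -67.  23.]
```

View pics/t6.png

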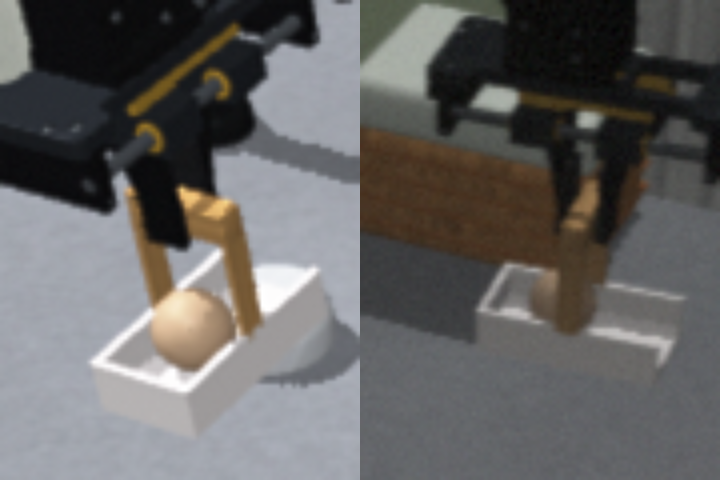

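The dish is up, level, with the bomb in it. Next I carry it level to just above the bowl.

```bash

python3 -m inch '[{"jaw":255,"x":0.08,"y":0.15,"z":0,"ax":0,"ay":0,"az":0},{"jaw":255,"x":0.16,"y":0.3,"z":0,"ax":0,"ay":0,"az":0},{"jaw":255,"x":0.24,"y":0.45,"z":0,"ax":0,"ay":0,"az":0},{"jaw":255,"x":0.32,"y":0.6,"z":0,"ax":0,"ay":0,"az":0},{"jaw":255,"x":0.38,"y":0.7,"z":0,"ax":0,"ay":0,"az":0},{"jaw":255,"x":0.4,"y":0.75,"z":0,"ax":0,"ay":0,"az":0},{"jaw":255,"x":0.38,"y":0.7,"z":0,"ax":0,"ay":0,"az":0},{"jaw":255,"x":0.32,"y":0.6,"z":0,"ax":0,"ay":0,"az":0},{"jaw":255,"x":0.27,"y":0.5,"z":0,"ax":0,"ay":0,"az":0},{"jaw":255,"x":0.19,"y":0.35,"z":0,"ax":0,"ay":0,"az":0},{"jaw":255,"x":0.11,"y":0.2,"z":0,"ax":0,"ay":0,"az":0},{"jaw":255,"x":0,"y":0,"z":0,"ax":0,"ay":0,"az":0}]'
python3 -c "
from h import *
todo([.64,.006,.194],4.5)"
```

```text
time_s: 8.0
tcp_pos: [0.638, 0.0116, 0.1889]
ee_rot: [[0.079, -0.997, -0.01], [-0.997, -0.079, 0.005], [-0.005, 0.01, -1.0]]
wrist_force: [-0.1, 0.7, -2.6]
gripper_width: 0.186
t 8.0 tcp [0.638  0.0116 0.1889] d/0.06 [ 0.033 -0.093  0.085] rv/10 [-0.027 -0.058 -0.003] w 0.186 F [-0.13  0.71 -2.59] j [ 15.  24.   3.  -0. -70. -11.]
```

```bash

python3 -m inch '[{"jaw":255,"x":0.04,"y":0,"z":0,"ax":0.02,"ay":-0.2,"az":0},{"jaw":255,"x":0.08,"y":0,"z":-0.03,"ax":0.03,"ay":-0.4,"az":0},{"jaw":255,"x":0.08,"y":0,"z":-0.04,"ax":0.03,"ay":-0.4,"az":0},{"jaw":255,"x":0.08,"y":0,"z":-0.04,"ax":0.03,"ay":-0.4,"az":0},{"jaw":255,"x":0.08,"y":0,"z":-0.05,"ax":0.03,"ay":-0.4,"az":0},{"jaw":255,"x":0.08,"y":0,"z":-0.05,"ax":0.03,"ay":-0.4,"az":0},{"jaw":255,"x":0,"y":0,"z":0,"ax":0,"ay":0,"az":0}]'
python3 - <<'E'
from h import *
todo([.689,.011,.161],4.5,40)
sc=capture("scene");si=capture("side")
cv2.imwrite(f"pics/t7.png",np.hstack([cv2.resize(np.ascontiguousarray(i[y0:y0+200,x0:x0+160,::-1]),None,fx=2.5,fy=2.5) for i,x0,y0 in((sc,190,170),(si,190,100))]))
E
```

```text
time_s: 8.88
tcp_pos: [0.6586, 0.0013, 0.1753]
ee_rot: [[0.07, -0.928, 0.367], [-0.998, -0.064, 0.028], [-0.003, -0.368, -0.93]]
wrist_force: [0.0, -0.4, -3.0]
gripper_width: 0.183
t 8.88 tcp [0.6586 0.0013 0.1753] d/0.06 [ 0.507  0.162 -0.238] rv/10 [ 0.121 -1.836  0.049] w 0.183 F [ 0.04 -0.41 -3.01] j [ 16.  15. -18.   7. -36. -18.]
```

View pics/t7.png

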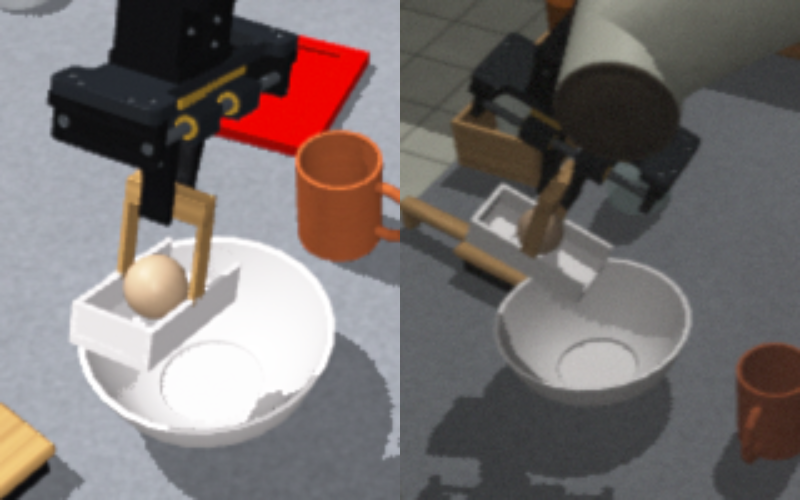

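The dish is tipped 21.5° with the lip over the bowl and the bomb still in its hollow. I'll continue to 40° while shifting y by +10 mm.

```bash

python3 -m inch '[{"jaw":255,"x":0.1,"y":0.04,"z":-0.05,"ax":0.02,"ay":-0.3,"az":0.01},{"jaw":255,"x":0.1,"y":0.04,"z":-0.05,"ax":0.03,"ay":-0.4,"az":0.01},{"jaw":255,"x":0.1,"y":0.04,"z":-0.05,"ax":0.03,"ay":-0.4,"az":0.01},{"jaw":255,"x":0.1,"y":0.04,"z":-0.04,"ax":0.03,"ay":-0.4,"az":0.01},{"jaw":255,"x":0.08,"y":0,"z":-0.03,"ax":0.02,"ay":-0.3,"az":0},{"jaw":255,"x":0,"y":0,"z":0,"ax":0,"ay":0,"az":0},{"jaw":255,"x":0,"y":0,"z":0,"ax":0,"ay":0,"az":0}]'
python3 - <<'E'
from h import *
todo([.689,.011,.161],4.5,40)
sc=capture("scene");si=capture("side")
cv2.imwrite(f"pics/t8.png",np.hstack([cv2.resize(np.ascontiguousarray(i[y0:y0+200,x0:x0+160,::-1]),None,fx=2.5,fy=2.5) for i,x0,y0 in((sc,190,170),(si,190,100))]))
E
```

```text
time_s: 9.85
tcp_pos: [0.7036, 0.0002, 0.194]
ee_rot: [[0.097, -0.791, 0.604], [-0.995, -0.062, 0.078], [-0.024, -0.609, -0.793]]
wrist_force: [-1.0, -0.1, -2.0]
gripper_width: 0.179
t 9.85 tcp [7.036e-01 2.000e-04 1.940e-01] d/0.06 [-0.243  0.179 -0.549] rv/10 [-0.117 -0.262 -0.109] w 0.179 F [-0.99 -0.11 -1.99] j [ 14.  13. -31.  25.  -9. -32.]
```

View pics/t8.png

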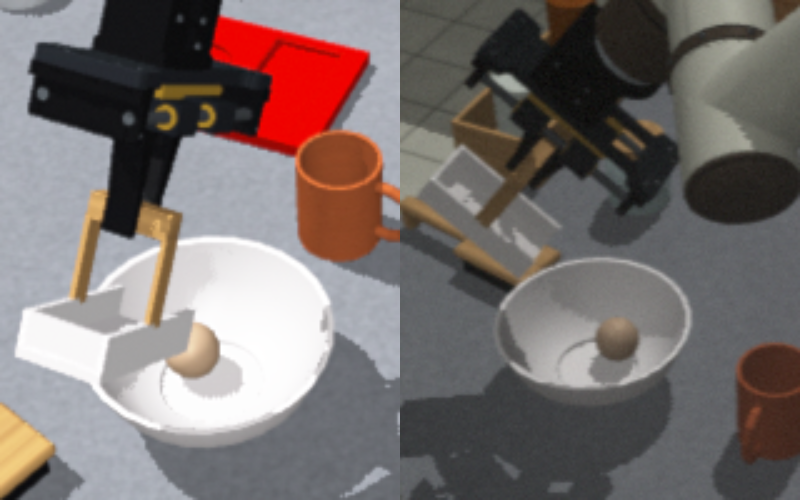

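The bomb is in the bowl, at (195,350) in the left crop and (617,340) in the right one. The tilt is 37.4° and the lip is about 57 mm from the bowl's centre. I'll hold, then re-level in steps, because j5 is near its limit.

```bash

python3 -m inch '[{"jaw":255,"x":0,"y":0,"z":0,"ax":0,"ay":0,"az":0},{"jaw":255,"x":0,"y":0,"z":0,"ax":0,"ay":0,"az":0},{"jaw":255,"x":0,"y":0,"z":0,"ax":0,"ay":0,"az":0},{"jaw":255,"x":0,"y":0,"z":0,"ax":0,"ay":0,"az":0}]'
python3 -c "
from h import *
todo([.66,.006,.19],4.5,0)"
python3 -m inch '[{"jaw":255,"x":-0.05,"y":0,"z":0,"ax":0,"ay":0.2,"az":0},{"jaw":255,"x":-0.08,"y":0.02,"z":0.03,"ax":-0.05,"ay":0.4,"az":0},{"jaw":255,"x":-0.08,"y":0.02,"z":0.03,"ax":-0.05,"ay":0.4,"az":0},{"jaw":255,"x":-0.08,"y":0.02,"z":0.03,"ax":-0.05,"ay":0.4,"az":0}]'
python3 -c "
from h import *
todo([.66,.006,.2],4.5,0)"
```

```text
time_s: 10.45
tcp_pos: [0.7031, 0.0008, 0.1932]
ee_rot: [[0.098, -0.792, 0.603], [-0.995, -0.063, 0.078], [-0.024, -0.607, -0.794]]
wrist_force: [0.5, 0.7, -2.7]
gripper_width: 0.182
t 10.45 tcp [0.7031 0.0008 0.1932] d/0.06 [-0.718  0.086 -0.054] rv/10 [-0.462  3.715 -0.063] w 0.182 F [ 0.49  0.74 -2.72] j [ 14.  13. -31.  25.  -9. -32.]
time_s: 10.95
tcp_pos: [0.6825, 0.0045, 0.1968]
ee_rot: [[0.092, -0.92, 0.382], [-0.996, -0.076, 0.056], [-0.022, -0.385, -0.923]]
wrist_force: [0.2, -0.1, -2.0]
gripper_width: 0.18
t 10.95 tcp [0.6825 0.0045 0.1968] d/0.06 [-0.376  0.026  0.053] rv/10 [-0.319  2.248 -0.052] w 0.18 F [ 0.2  -0.12 -2.03] j [ 15.  16. -13.   4. -39. -13.]
```

```bash

python3 -m inch '[{"jaw":255,"x":-0.06,"y":0,"z":0.02,"ax":-0.06,"ay":0.4,"az":0},{"jaw":255,"x":-0.06,"y":0,"z":0.02,"ax":-0.06,"ay":0.4,"az":0},{"jaw":255,"x":-0.06,"y":0,"z":0.02,"ax":-0.06,"ay":0.4,"az":0},{"jaw":255,"x":-0.06,"y":0,"z":0.02,"ax":-0.06,"ay":0.4,"az":0},{"jaw":255,"x":-0.06,"y":0,"z":0.02,"ax":-0.05,"ay":0.4,"az":0},{"jaw":255,"x":0,"y":0,"z":0.02,"ax":-0.03,"ay":0.2,"az":0},{"jaw":255,"x":0,"y":0,"z":0,"ax":0,"ay":0,"az":0},{"jaw":255,"x":0,"y":0,"z":0,"ax":0,"ay":0,"az":0}]'
python3 -c "
from h import *
todo([.64,.006,.2],6.5,0)"
```

```text
time_s: 11.95
tcp_pos: [0.6683, 0.0066, 0.2054]
ee_rot: [[0.087, -0.996, 0.006], [-0.996, -0.087, 0.005], [-0.004, -0.007, -1.0]]
wrist_force: [-0.0, 0.1, -1.5]
gripper_width: 0.18
t 11.95 tcp [0.6683 0.0066 0.2054] d/0.06 [-0.472 -0.01  -0.09 ] rv/10 [-0.028  0.036  0.151] w 0.18 F [-0.02  0.1  -1.46] j [ 14.  25.   9.  -0. -73.  -9.]
```

The dish is level again. Next I carry it over the tray's recess at (0.430, 0.385).

```bash

python3 -m inch '[{"jaw":255,"x":-0.13,"y":0.2,"z":0,"ax":0,"ay":0,"az":0.02},{"jaw":255,"x":-0.25,"y":0.4,"z":0,"ax":0,"ay":0,"az":0.02},{"jaw":255,"x":-0.38,"y":0.6,"z":0,"ax":0,"ay":0,"az":0.02},{"jaw":255,"x":-0.44,"y":0.7,"z":0,"ax":0,"ay":0,"az":0.02},{"jaw":255,"x":-0.47,"y":0.75,"z":0,"ax":0,"ay":0,"az":0.02},{"jaw":255,"x":-0.47,"y":0.75,"z":0,"ax":0,"ay":0,"az":0.02},{"jaw":255,"x":-0.44,"y":0.7,"z":0,"ax":0,"ay":0,"az":0.02},{"jaw":255,"x":-0.41,"y":0.65,"z":0,"ax":0,"ay":0,"az":0.01},{"jaw":255,"x":-0.38,"y":0.6,"z":0,"ax":0,"ay":0,"az":0},{"jaw":255,"x":-0.28,"y":0.45,"z":0,"ax":0,"ay":0,"az":0},{"jaw":255,"x":-0.19,"y":0.3,"z":0,"ax":0,"ay":0,"az":0},{"jaw":255,"x":0,"y":0,"z":0,"ax":0,"ay":0,"az":0}]'
python3 -c "
from h import *
todo([.43,.3846,.13],6.5,0)"
```

```text
time_s: 13.45
tcp_pos: [0.4187, 0.3864, 0.2094]
ee_rot: [[0.12, -0.993, 0.014], [-0.993, -0.12, 0.016], [-0.014, -0.016, -1.0]]
wrist_force: [-0.3, 0.3, -2.5]
gripper_width: 0.18
t 13.45 tcp [0.4187 0.3864 0.2094] d/0.06 [ 0.189 -0.03  -1.323] rv/10 [-0.093  0.08  -0.039] w 0.18 F [-0.27  0.32 -2.5 ] j [ 59.  15.  -6.   0. -67. -52.]
```

```bash

python3 -m inch '[{"jaw":255,"x":0.1,"y":0,"z":-0.2,"ax":-0.05,"ay":0.04,"az":-0.02},{"jaw":255,"x":0.08,"y":0,"z":-0.35,"ax":-0.03,"ay":0.03,"az":-0.02},{"jaw":255,"x":0,"y":0,"z":-0.4,"ax":0,"ay":0,"az":0},{"jaw":255,"x":0,"y":0,"z":-0.35,"ax":0,"ay":0,"az":0},{"jaw":255,"x":0,"y":0,"z":-0.2,"ax":0,"ay":0,"az":0},{"jaw":255,"x":0,"y":0,"z":0,"ax":0,"ay":0,"az":0},{"jaw":255,"x":0,"y":0,"z":0,"ax":0,"ay":0,"az":0}]'
python3 - <<'E'
from h import *
todo([.43,.3846,.08],6.5,0)
for n in("scene","side"):
    x0,y0=(400,215) if n=="scene" else (200,270)
    cv2.imwrite(f"pics/p1_{n}.png",cv2.resize(np.ascontiguousarray(capture(n)[y0:y0+180,x0:x0+160,::-1]),None,fx=3.3333,fy=3.3333,interpolation=cv2.INTER_CUBIC)) if 0 else cv2.imwrite(f"pics/p1_{n}.png",cv2.resize(np.ascontiguousarray(capture(n)[y0:y0+150,x0:x0+150,::-1]),None,fx=4,fy=4,interpolation=cv2.INTER_CUBIC))
E
```

```text
time_s: 14.32
tcp_pos: [0.4314, 0.3809, 0.1107]
ee_rot: [[0.106, -0.994, -0.003], [-0.994, -0.106, -0.003], [0.003, 0.003, -1.0]]
wrist_force: [-0.6, 0.5, -1.9]
gripper_width: 0.181
t 14.32 tcp [0.4314 0.3809 0.1107] d/0.06 [-0.024  0.062 -0.512] rv/10 [ 0.02  -0.016  0.042] w 0.181 F [-0.62  0.49 -1.93] j [ 58.  21. -13.  -0. -57. -51.]
```

View pics/p1_scene.png

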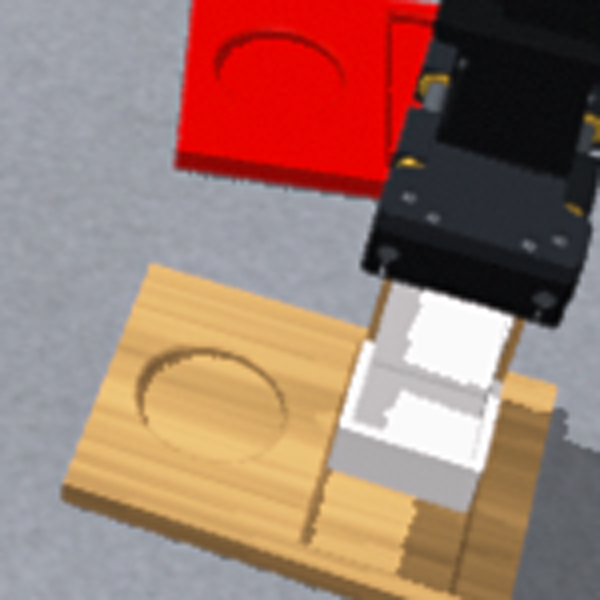

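View pics/p1_side.png

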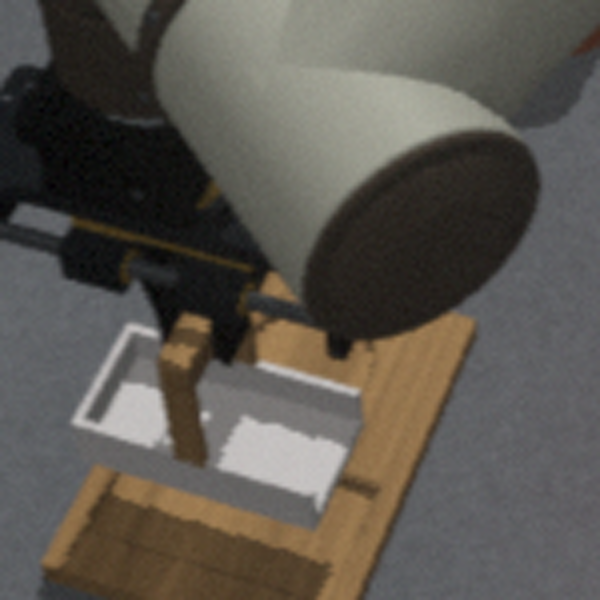

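```bash

python3 - <<'E'
from h import *
A=dict(scene=[(60,-30,30,330,432),(60,30,30,485,473),(60,-30,0,333,470),(60,30,0,470,510)],
side=[(60,30,30,73,424),(60,-30,30,127,325),(-60,-30,30,363,393),(-60,30,0,318,526)])
off=dict(scene=(4,400,215),side=(4,200,270))
def res(q,ns):
    r=[]
    for n in ns:
        a=np.array(A[n],float);W=place(a[:,:3]/1000,q);W[:,2]+=q[3]
        r.append(proj(n,W)-unz(a[:,3:5],*off[n]))
    return np.vstack(r).ravel()
s=sense()
for ns in (["scene","side"],["scene"],["side"]):
    f=least_squares(res,[.43,.38,.11,.066],args=(ns,),loss='soft_l1');print(ns,f.x.round(4),np.degrees(f.x[2]).round(2));print(res(f.x,ns).round(1))
print("expected",s["tcp_pos"],"yaw",np.degrees(np.arctan2(-s["ee_rot"][1][1],-s["ee_rot"][0][1])))
E
```

```text
['scene', 'side'] [0.4309 0.3815 0.1306 0.0644] 7.48
[ 2.6 -1.2 -0.3 -0.7 -1.4  0.1 -0.5  0.8 -0.2  0.9 -0.2  0.  -0.5 -1.3
  0.2  1.2]
['scene'] [0.4211 0.3804 0.1525 0.0523] 8.74
[ 3.2 -0.5 -0.1 -0.7 -0.8  0.6 -0.3  0.6]
['side'] [0.4332 0.3781 0.1198 0.0591] 6.87
[ 0.2  0.3  0.4 -0.3 -0.5 -1.2 -0.   1. ]
expected [0.43124849 0.38108729 0.1110501 ] yaw 6.090018304076913
```

The joint fit puts the dish at (0.431, 0.3815), matching the TCP to under 1 mm. I'll correct and lower to just above the tray's top.

```bash

python3 -m inch '[{"jaw":255,"x":-0.01,"y":0.06,"z":-0.2,"ax":0.02,"ay":-0.02,"az":0.04},{"jaw":255,"x":0,"y":0,"z":-0.3,"ax":0,"ay":0,"az":0},{"jaw":255,"x":0,"y":0,"z":-0.2,"ax":0,"ay":0,"az":0},{"jaw":255,"x":0,"y":0,"z":0,"ax":0,"ay":0,"az":0},{"jaw":255,"x":0,"y":0,"z":0,"ax":0,"ay":0,"az":0}]'
python3 - <<'E'
from h import *
todo([.43,.3846,.065],6.5,0)
E
```

```text
time_s: 15.05
tcp_pos: [0.4311, 0.3867, 0.0687]
ee_rot: [[0.115, -0.993, 0.004], [-0.993, -0.115, 0.005], [-0.004, -0.005, -1.0]]
wrist_force: [0.3, 0.2, -2.6]
gripper_width: 0.178
t 15.05 tcp [0.4311 0.3867 0.0687] d/0.06 [-0.018 -0.035 -0.062] rv/10 [-0.028  0.023 -0.01 ] w 0.178 F [ 0.32  0.15 -2.57] j [ 58.  24. -15.   0. -51. -51.]
```

```bash

python3 -m inch '[{"jaw":255,"x":-0.01,"y":-0.03,"z":0,"ax":-0.02,"ay":0.02,"az":-0.01},{"jaw":255,"x":0,"y":0,"z":0,"ax":0,"ay":0,"az":0},{"jaw":255,"x":0,"y":0,"z":0,"ax":0,"ay":0,"az":0}]'
python3 - <<'E'
from h import *
todo([.43,.3846,.065],6.5,0)
for n in("scene","side"):
    x0,y0=(400,235) if n=="scene" else (200,290)
    cv2.imwrite(f"pics/p2_{n}.png",cv2.resize(np.ascontiguousarray(capture(n)[y0:y0+150,x0:x0+150,::-1]),None,fx=4,fy=4,interpolation=cv2.INTER_CUBIC))
E
```

```text
time_s: 15.42
tcp_pos: [0.431, 0.3856, 0.0701]
ee_rot: [[0.113, -0.994, 0.002], [-0.994, -0.113, 0.003], [-0.003, -0.002, -1.0]]
wrist_force: [-0.3, 0.2, -2.6]
gripper_width: 0.179
t 15.43 tcp [0.431  0.3856 0.0701] d/0.06 [-0.017 -0.016 -0.085] rv/10 [-0.02   0.011 -0.001] w 0.179 F [-0.25  0.24 -2.61] j [ 58.  24. -15.  -0. -51. -51.]
```

View pics/p2_scene.png

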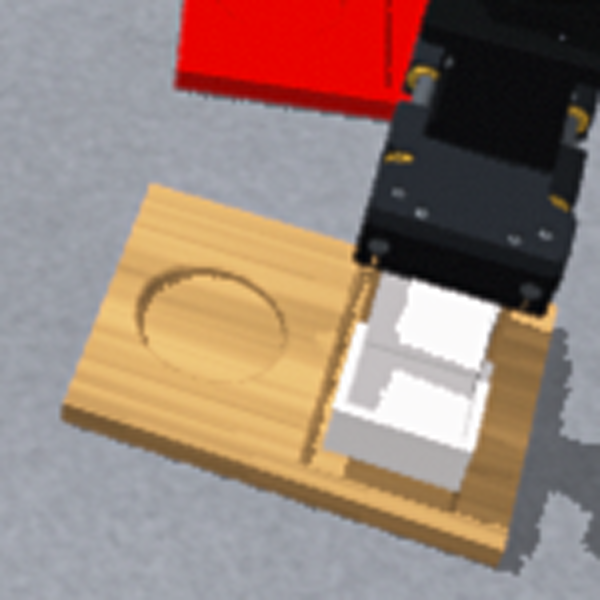

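View pics/p2_side.png

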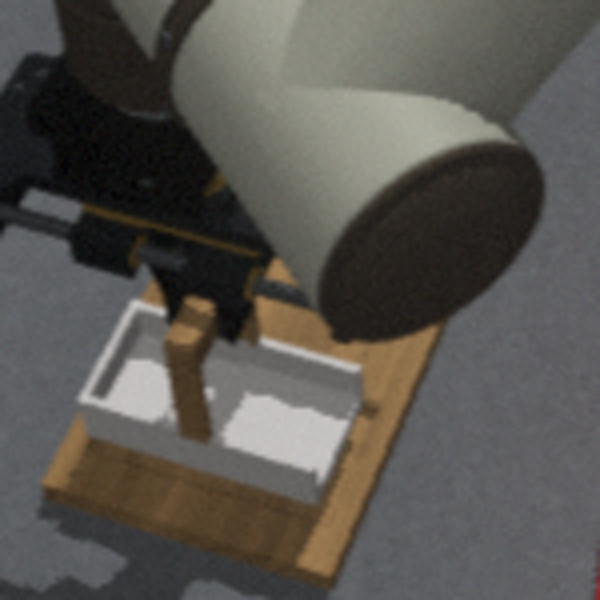

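Alignment looks right in both views, so I'll lower slowly and watch the force.

```bash

python3 -m inch '[{"jaw":255,"x":-0.015,"y":-0.015,"z":-0.08,"ax":-0.02,"ay":0.01,"az":0},{"jaw":255,"x":0,"y":0,"z":-0.08,"ax":0,"ay":0,"az":0},{"jaw":255,"x":0,"y":0,"z":0,"ax":0,"ay":0,"az":0}]'
python3 -c "
from h import *
todo([.43,.3846,.0515],6.5,0)"
python3 -m inch '[{"jaw":255,"x":0,"y":0,"z":-0.05,"ax":0,"ay":0,"az":0},{"jaw":255,"x":0,"y":0,"z":-0.03,"ax":0,"ay":0,"az":0},{"jaw":255,"x":0,"y":0,"z":0,"ax":0,"ay":0,"az":0}]'
python3 -c "
from h import *
todo([.43,.3846,.0515],6.5,0)"
```

```text
time_s: 15.9
tcp_pos: [0.4298, 0.3843, 0.0595]
ee_rot: [[0.113, -0.994, -0.0], [-0.994, -0.113, -0.001], [0.001, 0.0, -1.0]]
wrist_force: [0.3, 0.5, -1.7]
gripper_width: 0.184
t 15.9 tcp [0.4298 0.3843 0.0595] d/0.06 [ 0.003  0.004 -0.133] rv/10 [ 0.005 -0.002 -0.   ] w 0.184 F [ 0.35  0.45 -1.66] j [ 58.  24. -16.   0. -50. -51.]
time_s: 16.27
tcp_pos: [0.4299, 0.3844, 0.0542]
ee_rot: [[0.113, -0.994, -0.0], [-0.994, -0.113, -0.001], [0.001, 0.001, -1.0]]
wrist_force: [-1.0, 0.4, -2.4]
gripper_width: 0.184
t 16.27 tcp [0.4299 0.3844 0.0542] d/0.06 [ 0.002  0.004 -0.045] rv/10 [ 0.006 -0.002 -0.001] w 0.184 F [-0.98  0.42 -2.44] j [ 58.  25. -16.   0. -49. -51.]
```

The dish is already below the tray's top with no side force, so I'll go on down to contact.

```bash

python3 -m inch '[{"jaw":255,"x":0,"y":0,"z":-0.03,"ax":0,"ay":0,"az":0},{"jaw":255,"x":0,"y":0,"z":-0.02,"ax":0,"ay":0,"az":0},{"jaw":255,"x":0,"y":0,"z":0,"ax":0,"ay":0,"az":0}]'
python3 -m inch '[{"jaw":255,"x":0,"y":0,"z":-0.02,"ax":0,"ay":0,"az":0},{"jaw":255,"x":0,"y":0,"z":0,"ax":0,"ay":0,"az":0}]'
python3 - <<'E'
from h import *
todo([.43,.3846,.0515],6.5,0)
E
```

```text
time_s: 16.65
tcp_pos: [0.43, 0.3848, 0.0518]
ee_rot: [[0.114, -0.994, 0.0], [-0.994, -0.114, -0.0], [0.0, -0.0, -1.0]]
wrist_force: [0.8, 0.5, -2.6]
gripper_width: 0.181
time_s: 16.9
tcp_pos: [0.43, 0.3852, 0.0517]
ee_rot: [[0.114, -0.993, 0.001], [-0.993, -0.114, 0.001], [-0.0, -0.001, -1.0]]
wrist_force: [0.4, 0.2, -1.8]
gripper_width: 0.179
t 16.9 tcp [0.43   0.3852 0.0517] d/0.06 [-0.001 -0.01  -0.004] rv/10 [-0.003  0.005 -0.005] w 0.179 F [ 0.44  0.2  -1.8 ] j [ 58.  25. -16.   0. -49. -51.]
```

```bash

python3 -m inch '[{"jaw":255,"x":0,"y":0,"z":-0.03,"ax":0,"ay":0,"az":0},{"jaw":255,"x":0,"y":0,"z":0,"ax":0,"ay":0,"az":0}]'
python3 -m inch '[{"jaw":255,"x":0,"y":0,"z":-0.03,"ax":0,"ay":0,"az":0},{"jaw":255,"x":0,"y":0,"z":0,"ax":0,"ay":0,"az":0}]'
python3 - <<'E'
from h import *
todo([.43,.3846,.0515],6.5,0)
for n in("scene","side"):
    x0,y0=(400,235) if n=="scene" else (200,290)
    cv2.imwrite(f"pics/p3_{n}.png",cv2.resize(np.ascontiguousarray(capture(n)[y0:y0+150,x0:x0+150,::-1]),None,fx=4,fy=4,interpolation=cv2.INTER_CUBIC))
E
```

```text
time_s: 17.15
tcp_pos: [0.4301, 0.3857, 0.0517]
ee_rot: [[0.115, -0.993, 0.002], [-0.993, -0.115, 0.001], [-0.001, -0.002, -1.0]]
wrist_force: [0.6, -2.2, -2.5]
gripper_width: 0.181
time_s: 17.4
tcp_pos: [0.4301, 0.3859, 0.0516]
ee_rot: [[0.115, -0.993, 0.002], [-0.993, -0.115, 0.001], [-0.001, -0.002, -1.0]]
wrist_force: [0.0, -0.6, -1.0]
gripper_width: 0.182
t 17.4 tcp [0.4301 0.3859 0.0516] d/0.06 [-0.002 -0.021 -0.002] rv/10 [-0.008  0.013 -0.012] w 0.182 F [ 0.01 -0.56 -0.96] j [ 58.  25. -16.   0. -49. -51.]
```

View pics/p3_scene.png

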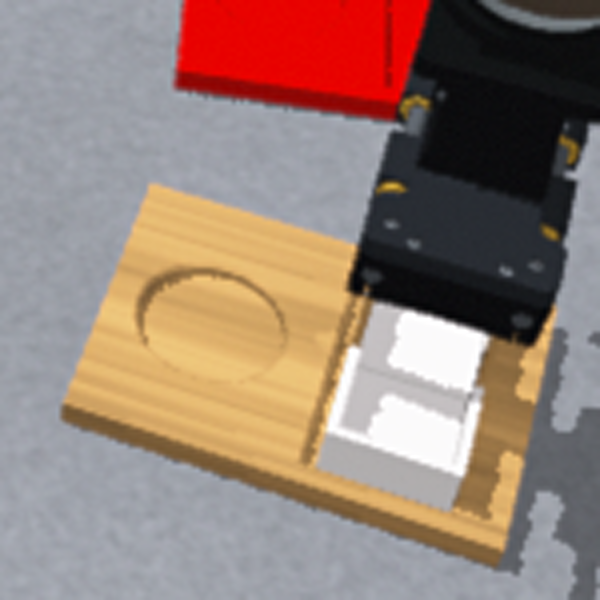

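View pics/p3_side.png

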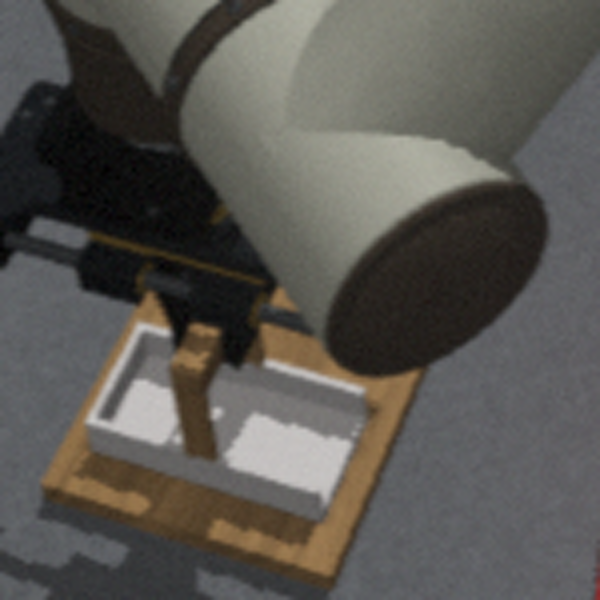

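The height has stopped at 0.0516, the expected fully-down value (0.0445 + 0.007). I'll release.

```bash

python3 -m inch '[{"jaw":150,"x":0,"y":0,"z":0,"ax":0,"ay":0,"az":0},{"jaw":0,"x":0,"y":0,"z":0,"ax":0,"ay":0,"az":0},{"jaw":0,"x":0,"y":0,"z":0,"ax":0,"ay":0,"az":0},{"jaw":0,"x":0,"y":0,"z":0,"ax":0,"ay":0,"az":0},{"jaw":0,"x":0,"y":0,"z":0,"ax":0,"ay":0,"az":0},{"jaw":0,"x":0,"y":0,"z":0,"ax":0,"ay":0,"az":0}]'
python3 -m inch '[{"jaw":0,"x":0,"y":0,"z":0.2,"ax":0,"ay":0,"az":0},{"jaw":0,"x":0,"y":0,"z":0.4,"ax":0,"ay":0,"az":0},{"jaw":0,"x":0,"y":0,"z":0.6,"ax":0,"ay":0,"az":0},{"jaw":0,"x":0,"y":0,"z":0.8,"ax":0,"ay":0,"az":0},{"jaw":0,"x":0,"y":0,"z":0.8,"ax":0,"ay":0,"az":0},{"jaw":0,"x":-0.4,"y":-0.6,"z":0.6,"ax":0,"ay":0,"az":0},{"jaw":0,"x":-0.4,"y":-0.9,"z":0.4,"ax":0,"ay":0,"az":0},{"jaw":0,"x":-0.4,"y":-0.9,"z":0.2,"ax":0,"ay":0,"az":0},{"jaw":0,"x":0,"y":-0.9,"z":0,"ax":0,"ay":0,"az":0},{"jaw":0,"x":0,"y":-0.6,"z":0,"ax":0,"ay":0,"az":0},{"jaw":0,"x":0,"y":0,"z":0,"ax":0,"ay":0,"az":0},{"jaw":0,"x":0,"y":0,"z":0,"ax":0,"ay":0,"az":0}]'
python3 - <<'E'
from h import *
for n in("scene","side"):
    i=capture(n)[:,:,::-1];cv2.imwrite(f"pics/e_{n}.png",i)
    x0,y0=(400,235) if n=="scene" else (200,290)
    cv2.imwrite(f"pics/ez_{n}.png",cv2.resize(np.ascontiguousarray(i[y0:y0+150,x0:x0+150]),None,fx=4,fy=4,interpolation=cv2.INTER_CUBIC))
E
```

```text
time_s: 18.25
tcp_pos: [0.4312, 0.3868, 0.0507]
ee_rot: [[0.115, -0.993, 0.004], [-0.993, -0.115, 0.003], [-0.003, -0.004, -1.0]]
wrist_force: [-0.1, 0.2, -0.5]
gripper_width: 0.777
time_s: 19.75
tcp_pos: [0.3566, 0.1459, 0.3086]
ee_rot: [[0.118, -0.993, 0.018], [-0.993, -0.117, 0.014], [-0.012, -0.019, -1.0]]
wrist_force: [-0.9, -0.1, 0.9]
gripper_width: 1.003
```

View pics/ez_scene.png

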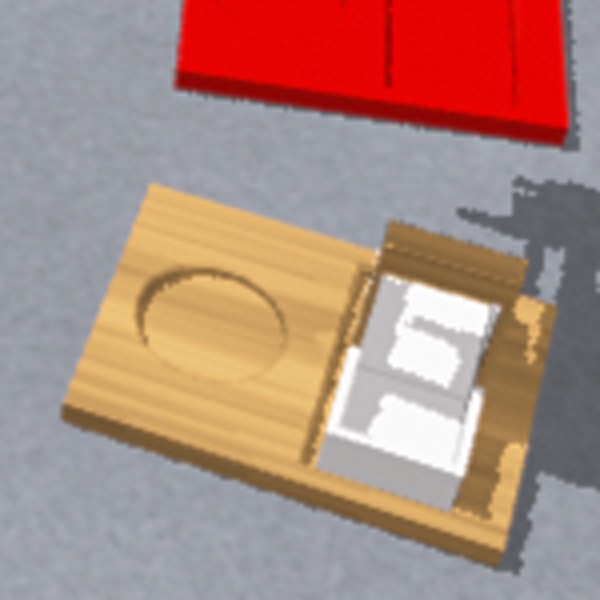

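View pics/ez_side.png

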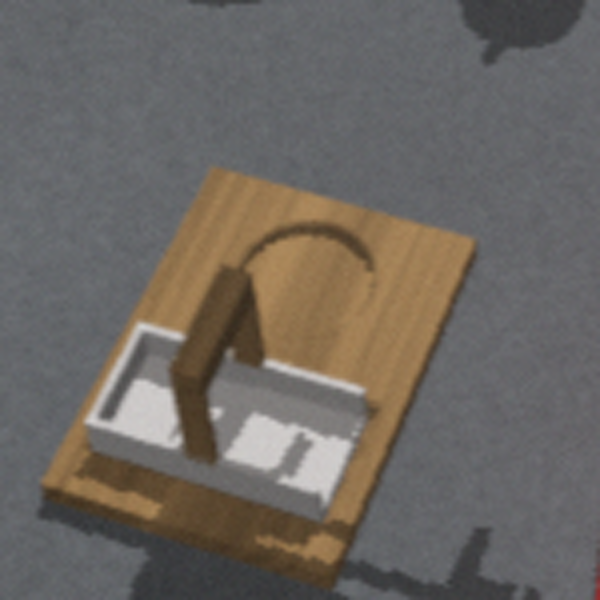

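View pics/e_scene.png

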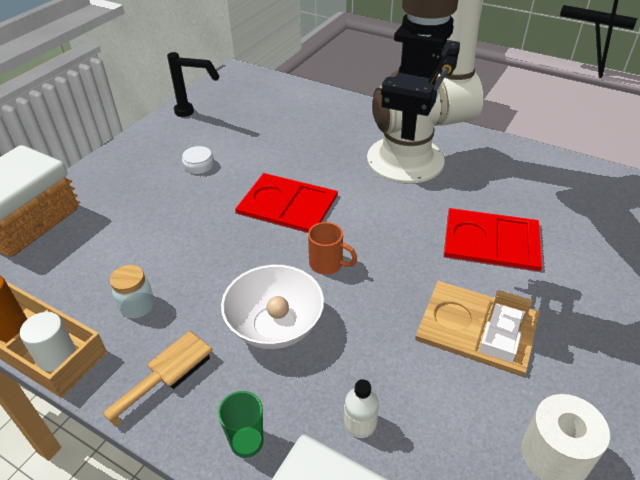

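The final views show the dish in the oblong recess with its handle up, the bomb in the bowl at (278,307), and the bystanders where they stood. A numeric fit of the dish as a last check.

```bash

python3 - <<'E'
from h import *
A=dict(scene=[(60,-30,30,326,431),(60,30,30,467,475),(-8,-30,102,391,221),(-8,30,102,528,261),(8,-30,102,383,247)],
side=[(60,30,30,87,424),(60,-30,30,138,325),(-60,-30,30,369,390),(8,30,102,170,373),(-8,30,102,203,381),(8,-30,102,221,265),(-8,-30,102,252,273)])
off=dict(scene=(4,400,235),side=(4,200,290))
def res(q):
    r=[]
    for n in A:
        a=np.array(A[n],float);W=Ro.from_euler("xyz",[q[4],q[5],q[2]]).apply(a[:,:3]/1000)+[q[0],q[1],q[3]]
        r.append(proj(n,W)-unz(a[:,3:5],*off[n]))
    return np.vstack(r).ravel()
f=least_squares(res,[.43,.38,.11,.007,0,0],loss='soft_l1')
print(f.x[[0,1,3]].round(4),np.degrees(f.x[[2,4,5]]).round(1));print(res(f.x).round(1))
a=cv2.imread("pics/scene0.png").astype(int);b=cv2.imread("pics/e_scene.png").astype(int)
for k,(x,y,w,h) in dict(jar=(108,262,50,60),mug=(300,220,60,56),lotion=(340,378,45,62),basinrim=(215,300,25,40)).items():
    print(k,abs(a-b)[y:y+h,x:x+w].mean().round(2))
print(sense()["time_s"])
E
```

```text
[0.4292 0.3865 0.0049] [ 7.2 -0.3  0.1]
[ 0.3  0.3 -0.6  0.2 -0.4 -0.4  0.1 -0.4 -0.1 -0.6 -0.1  0.7  0.3 -0.
 -0.8 -0.5 -0.2 -0.2 -0.3  0.1  0.1  0.4  0.2  0.5]
jar 2.75
mug 14.49
lotion 2.76
basinrim 2.99
19.85
```

```bash
python3 -c "
from station import *
print(finish_job())"
```

```text
the job is handed in; nothing more can be done
None
```

I picked the dish up by its handle, poured the bath bomb into the wash bowl at about 37° of tilt, brought the dish level, and set it down in the wooden tray's oblong recess. I then let go, backed the arm clear and handed the job in at about 20 s. No verdict was reported.

**Last checks that passed**
- **Dish:** a picture fit put it about 2 mm from the recess centre, under 1° off the tray's direction and within 0.3° of level. The fitted height was 5 mm, against 7 mm for the recess floor. That is within the calibration error, and the arm stopped at the fully-down height.
- **Bath bomb:** it lies in the bowl.
- **Bowl, jar and bottle:** the pictures before and after match.

**What disagreed or fell short**
- **Finger length:** the real fingertips sit about 32 mm behind the reported TCP. I grasped by the camera measurement instead.
- **Pour pose:** joint 5 reached the end of its range, so the tilt stopped at about 37° and the dish sat about 33 mm higher than planned. The bomb had already rolled out, and I estimated the lip about 57 mm from the bowl's centre.
- **Mug:** its picture patch changed more than the others. I put that down to the arm's shadow, because the mug appears at the same pixels.

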